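# Charge the mixing pan and clear the dosing bottles

## Robot

A 6-joint arm with a two-finger parallel gripper is mounted at the origin on the work surface. World frame = base frame: x ahead of the robot, y to its left, z up, the work surface at z = 0. Lengths are in m, angles in rad, forces in N, time in s.
With the tool pointing down it reaches from about 0.35 to 0.925 m from the base axis. Payload 6.4 kg.
Tool frame: the origin (TCP) lies midway between the tips of the shut fingers; the grasp point (between the pads) lies 19 mm behind it; z points along the fingers, y is the direction in which the jaws open and shut (so a half turn about z gives the same grasp; the last joint's range is limited). The gripper opens to 94 mm and grips with 3 to 60 N. Pads are 16 mm wide; open, the fingers measure 119 mm over their backs; the gripper's body (75 mm by 177 mm) begins 78 mm behind the grasp point.
Start: joints at [1.157, 0.245, 1.558, -0, 1.339, -0.174], TCP at [0.154, 0.631, 0.205] pointing down, gripper open.
Joint ranges: [-3.13, 3.13], [-1.02, 2.26], [0.13, 2.54], [-0.95, 4.09], [0.21, 2.88], [-2.74, 2.74]. Speed limits (rad/s): [2.57, 2.57, 3.14, 3.14, 3.14, 3.14].

## Interface

Orientations are given as a rotation vector (axis times angle).
In Python, from bench import r gives the robot as it stands.
- The arm moves only by the tool servo_tool, never from a script. Its argument "plan" is a list of rows, each an object of numbers: "hand": the gripper's target within -1 to 1 (shut at 1, half-way at 0, fully open at -1); "dx", "dy", "dz": the shift along the tool's x, y, z scaled (see below); "twist": the turn about the tool's z scaled (see below). A call has 1 to 5 rows; each row is the pose to reach, as a shift and turn from the pose commanded when the call began, along the tool's axes at that moment; what a row does not reach only later rows make up. The controller multiplies each number of a shift by 0.5 m and each number of a turn by 60 degrees. A row lasts 1/8 s, in which the tool goes at most 62.5 mm and 10.7 degrees, less where a joint would pass 70% of its speed; a pose out of reach is approached as far as the arm can. A call with a number of a shift or a turn outside -1 to 1 is refused whole. A call with a gripper value outside its range is refused whole. The fingers move at their own pace and stop on an object; "newtons" is the grip in N (left out, the last holds). Time passes only in rows, so rows that repeat a pose let the fingers close. It gives the time, the measured TCP pose, the force and the opening at its end, in the units of the state.
- r.observe(): the state, without advancing time (a new reading comes with each control period).
- r.read_camera(name): name is "scene" or "top" or "wrist"; returns a dict with "frame" (420x560x3 uint8, blue, green, red), "z_map" (420x560 float32, m along the optical axis (not along the pixel's ray), 0 where there is no reading), "fov_y" (degrees; the focal length in pixels is half the picture's height over the tangent of half this angle, whatever the lens; pixels are square), "cx", "cy" (the principal point, pixels), "k1" (the pictures are not rectified: a ray, as slopes to the right and down, at radius r is drawn at 1 + k1 r^2 times it, then the intrinsics apply), "xyz" and "orientation" of the camera in the world; the wrist camera has in their place "hand_eye" (4x4, takes a point from camera to tool coordinates, whose origin is the TCP and whose axes are the flange's). Camera axes: x right, y down, z forward; pixel columns grow to the right and rows downward; lengths in m; the calibration is good to about 2 mm. A picture is of the moment at which its call begins: read the wrist's pose just before it.
- r.finish_job(): hands the job in, once; it reports no verdict.
Trained networks look in a picture, given as the dict that the camera call returned (one of the last four; its "shot" number tells which), for a name from the list of things; names that differ only in an ending like _2 or _b are one class to them, and where a whole thing is asked for, a point or a joint stands for the part that bears it (a point fixed in the world has none). Each returns a list of dicts, best first, with "conf" (0 to 1); they miss things now and then, are a little off and sometimes report something else, mostly with a low value. They report only what shows in the picture. A call takes as long as a camera call. They do not tell look-alikes from the thing itself.
- r.find_in(target, picture): "position" ([x, y, z] in m, in world coordinates, good to about 4 mm: the middle of the surface that is visible of it).
- r.trace(target, picture): "pixels" (420x560 bool, what is visible of it).
The state is a dict: "t": time; "joint_pos": joint angles; "joint_velocities": joint speeds; "joint_torque": joint torques, N m; "ee_pos": TCP position; "ee_rot": TCP orientation; "force": force on the tool from outside, world axes, zero at the start; "ft_torque": the same for the moment, N m; "opening": opening from 0.0 (shut) to 1.0 (fully open).
Only numpy, scipy, OpenCV 4.12 (cv2) and the standard library are available. Lean on these libraries where they do the work, as an engineer would, in place of code of your own. Each camera call takes 0.05 s, during which the arm holds its last target.

## Task

Get the paint-mixing bench ready: slide the mixing pan along the bench, never lifting it, until it stands centred under the hopper's chute, draw the slide gate out to its end stop so that all three mixing balls drop into the pan, push the gate fully home again, and then slide the pan with its balls to the middle of the taped ring. The tall, top-heavy dosing bottles standing about there are in the way: stand every one of them upright on the drip tray, and leave everything else on the bench where it is.

Things in the scene. Friction and masses are not known exactly. Their poses are not given: they have to be found in the camera images.
- pan: round open steel pan, 100 mm across the rim, 92 mm at the foot, 75 mm high, wall 4 mm, floor 8 mm, 0.85 kg. One straight black handle along its own -x: a bar 14 mm wide (y), 16 mm high (z 50 to 66 mm), from x = -47 to x = -162 mm. Pressing on the handle tips it. Origin: centre of the underside, z up. Starts empty on the bench at the left, its handle towards the robot
- hopper: fixed steel hopper on a post. Origin on the bench straight below the chute, z up. Funnel at most 110 mm across, z 185 to 225 mm; below it a chute 38 mm square, down to the gate. Post (24 x 40 mm, 200 mm high) and foot plate on its +x side, from x = 72 mm on. Below the gate the space is open: the pan passes under with 20 mm to spare
- chute (a point): the mouth of the hopper's chute, an opening 30 mm square just under the gate, 98 mm above the bench; the point is its centre
- gate (a joint): draw of the hopper's slide gate in m: 0 fully home (shut), 0.060 at its end stop (open). It slides level along the hopper's own +y axis as it is drawn, resists with about 2 N, and stays where it is left
- gate_knob (a point): grip point on the gate's upright black knob, a round post of 18 mm diameter and 50 mm height (z 105 to 155 mm above the bench) at the end of a 14 mm wide strip; the point lies on its axis 133 mm above the bench, and 135 mm along the hopper's +y from the chute when shut. It moves with the gate
- ring: ring of paper tape stuck flat on the bench to the right of the hopper, 126 mm inside and 146 mm outside diameter; origin at its centre on the bench. Bottles may stand on it at the start
- tray: fixed aluminium drip tray on the bench at the right, 190 mm square, floor 4 mm thick, lip 5 mm wide and 12 mm high all round (180 mm square inside). Origin: centre of its underside, x and y along its sides
- bottle1: one of four alike tall bottles, 193 mm high: white body 40 mm across up to 110 mm, thin neck 22 mm across up to 140 mm, heavy round steel head 44 mm across from 140 to 185 mm, small button on top. 0.24 kg, mostly in the head: topples when it leans 10 degrees, so hold it by head or neck and carry it low and slowly. Origin: centre of the underside, z up. Two to four are present (else None)
- bottle2: one of four alike tall bottles, 193 mm high: white body 40 mm across up to 110 mm, thin neck 22 mm across up to 140 mm, heavy round steel head 44 mm across from 140 to 185 mm, small button on top. 0.24 kg, mostly in the head: topples when it leans 10 degrees, so hold it by head or neck and carry it low and slowly. Origin: centre of the underside, z up. Two to four are present (else None)
- bottle3: one of four alike tall bottles, 193 mm high: white body 40 mm across up to 110 mm, thin neck 22 mm across up to 140 mm, heavy round steel head 44 mm across from 140 to 185 mm, small button on top. 0.24 kg, mostly in the head: topples when it leans 10 degrees, so hold it by head or neck and carry it low and slowly. Origin: centre of the underside, z up. Two to four are present (else None)
- bottle4: one of four alike tall bottles, 193 mm high: white body 40 mm across up to 110 mm, thin neck 22 mm across up to 140 mm, heavy round steel head 44 mm across from 140 to 185 mm, small button on top. 0.24 kg, mostly in the head: topples when it leans 10 degrees, so hold it by head or neck and carry it low and slowly. Origin: centre of the underside, z up. Two to four are present (else None)
- ball1_center (a point): centre of one of three steel mixing balls, 24 mm diameter, 56 g, stacked in the hopper's chute on the gate at the start
- ball2_center (a point): centre of one of three steel mixing balls, 24 mm diameter, 56 g, stacked in the hopper's chute on the gate at the start
- ball3_center (a point): centre of one of three steel mixing balls, 24 mm diameter, 56 g, stacked in the hopper's chute on the gate at the start
- jar: bystander to be left alone: glass jar with lid, 68 mm across, 95 mm high; origin at the underside centre
- tin: bystander to be left alone: closed metal tin, 90 mm across, 105 mm high; origin at the underside centre
- cup: bystander to be left alone: small white plastic cup, 72 mm across, 55 mm high; origin at the underside centre
- beaker: bystander to be left alone: white plastic beaker, 80 mm across, 75 mm high; origin at the underside centre
- brush: bystander to be left alone: brush lying on the bench; origin at the underside
- spanner: bystander to be left alone: spanner lying on the bench; origin at the underside
- thinner: bystander to be left alone: grey bottle, 80 mm across, 170 mm high; origin at the underside centre
Things that resemble listed ones, but are neither listed nor needed, are in the scene too. What is shaped like the bottle3 but purple, red or yellow is not meant.

How it is judged:
By the outcome, as a careful person would: the job done as asked, in the order asked, and still so for the second after the job is handed in, with the robot touching nothing.
Of bottle1, bottle2, bottle3, bottle4 only 2 to 4 are there at a start; the rules pass over those that are not, and their reading is None.
At some moment in a run one of pan may be knocked a few centimetres aside while the robot is not near it.
Once in a run the grip may slacken for a moment while it holds something.
It also fails if it takes over 210 s, if anything falls off the work surface, if the arm or the gripper's body presses on something with over 40 N, if the wrist force passes 120 N, or if a joint passes its speed limit or range.

## Working session

There is one attempt and no reset: what is moved stays moved. The work goes in short steps, Python scripts to look and compute and a tool call to move; the robot and the scene stay as the last step left them, time stands still between calls to the robot, and variables do not carry over. Pictures are saved under pics/ and viewed, and the job is handed in when it is done.

Besides the shell and the picture viewer there is one more tool, called after "Request:" as name([rows], argument=value, ...), one row to a line, values as JSON. servo_tool: Moves the arm, as the interface text tells. Its arguments: {"type":"object","properties":{"plan":{"type":"array"},"newtons":{"type":"number"}},"required":["plan"]}

```bash
mkdir -p pics; ls
cat > h.py <<'E'
import numpy as np, cv2
from bench import r
from scipy.spatial.transform import Rotation as R
def cam(n): return r.read_camera(n)
def pose(p):
    if 'xyz' in p:
        o=np.array(p['orientation'],float)
        Rm=R.from_rotvec(o).as_matrix() if o.size==3 else o.reshape(3,3)
        return Rm,np.array(p['xyz'])
    s=p['_s']; T=np.array(p['hand_eye']); Rt=R.from_rotvec(s['ee_rot']).as_matrix()
    return Rt@T[:3,:3], Rt@T[:3,3]+np.array(s['ee_pos'])
def wrist():
    s=r.observe(); p=r.read_camera('wrist'); p['_s']=s; return p
def f(p): return p['frame'].shape[0]/2/np.tan(np.radians(p['fov_y'])/2)
def cloud(p):
    z=p['z_map']; h,w=z.shape; F=f(p)
    K=np.array([[F,0,p['cx']],[0,F,p['cy']],[0,0,1]])
    u,v=np.meshgrid(np.arange(w),np.arange(h))
    pts=np.stack([u,v],-1).reshape(-1,1,2).astype(np.float64)
    n=cv2.undistortPoints(pts,K,np.array([p['k1'],0,0,0,0.])).reshape(h,w,2)
    c=np.dstack([n,np.ones((h,w))])*z[...,None]
    Rm,t=pose(p); W=c@Rm.T+t; W[z<=0]=np.nan
    return W
def proj(p,X):
    Rm,t=pose(p);c=(np.atleast_2d(X)-t)@Rm
    n=c[:,:2]/c[:,2:]; k=1+p['k1']*(n**2).sum(1,keepdims=True)
    return n*k*f(p)+[p['cx'],p['cy']]
def save(p,name,crop=None,s=1):
    im=p['frame']
    if crop: im=im[crop[1]:crop[3],crop[0]:crop[2]]
    im=cv2.resize(im,None,fx=s,fy=s,interpolation=cv2.INTER_CUBIC); cv2.imwrite('pics/'+name+'.png',im)
def st():
    s=r.observe(); print(round(s['t'],2),np.round(s['ee_pos'],4),np.round(s['ee_rot'],3),'F',np.round(s['force'],1),'op',round(s['opening'],3)); return s
E
python3 - <<'E'
from h import *
s=st();print(np.round(R.from_rotvec(s['ee_rot']).as_matrix(),3))
names="pan hopper chute gate gate_knob ring tray bottle1 ball1_center jar tin cup beaker brush spanner thinner".split()
for c in ('scene','top'):
    p=cam(c); save(p,c+'0',s=1.4)
    print(c,p.get('xyz'),p.get('orientation'),p['fov_y'],p['k1'])
    for n in names:
        try: print(n,[(np.round(d['position'],3).tolist(),round(d['conf'],2)) for d in r.find_in(n,p)])
        except Exception as e: print(n,e)
st()
E
```

```text
pics
0.0 [0.1541 0.6308 0.2044] [-3.760e-01 -3.119e+00  3.000e-03] F [-0.8 -0.1  0.3] op 1.0
[[-0.971  0.237 -0.001]
 [ 0.237  0.971 -0.002]
 [ 0.    -0.002 -1.   ]]
scene [ 1.29453262 -0.54694106  0.93996617] [-2.09315889 -0.97284798  0.44574904] 56.79455520415558 -0.025364531955578064
pan [([0.513, 0.383, 0.049], 0.72)]
hopper [([0.666, 0.111, 0.141], 0.64), ([0.313, 0.4, 0.006], 0.35), ([0.622, 0.246, 0.107], 0.25)]
chute [([0.665, 0.112, 0.14], 0.8)]
gate [([0.624, 0.248, 0.106], 0.58), ([0.4, 0.005, 0.013], 0.38)]
gate_knob [([0.62, 0.244, 0.108], 0.48)]
ring [([0.669, 0.113, 0.143], 0.74), ([0.587, -0.113, 0.0], 0.73)]
tray [([0.472, -0.4, 0.005], 0.7), ([0.662, 0.387, 0.049], 0.2)]
bottle1 [([0.725, -0.038, 0.11], 0.95), ([0.656, -0.106, 0.11], 0.87), ([0.63, -0.236, 0.11], 0.87), ([0.509, -0.227, 0.111], 0.83), ([0.373, -0.123, 0.112], 0.79), ([0.502, -0.096, 0.109], 0.75), ([0.358, 0.141, 0.106], 0.67)]
ball1_center [([0.4, 0.007, 0.013], 0.65)]
jar [([0.799, -0.149, 0.075], 0.61), ([0.728, -0.361, 0.099], 0.56)]
tin [([0.73, -0.361, 0.096], 0.83)]
cup [([0.313, -0.218, 0.03
[... 890 characters left out ...]
4], 0.82), ([0.359, -0.107, 0.184], 0.76), ([0.491, -0.21, 0.18], 0.67), ([0.611, -0.219, 0.167], 0.61), ([0.635, -0.086, 0.183], 0.56), ([0.465, -0.393, -0.0], 0.51), ([0.314, 0.412, 0.002], 0.44)]
ball1_center []
jar [([0.77, -0.134, 0.094], 0.97)]
tin [([0.312, 0.409, 0.001], 0.29), ([0.629, 0.117, 0.176], 0.23)]
cup [([0.31, -0.227, 0.018], 0.91), ([0.63, 0.12, 0.173], 0.18)]
beaker [([0.665, 0.405, 0.038], 0.62), ([0.619, 0.222, 0.106], 0.3), ([0.505, 0.38, 0.026], 0.27)]
brush [([0.38, 0.019, 0.016], 0.91), ([0.695, -0.335, 0.106], 0.16)]
spanner [([0.312, 0.408, 0.001], 0.6)]
thinner [([0.5, 0.542, 0.112], 0.61)]
1.7 [0.1544 0.6314 0.2055] [0.376 3.119 0.   ] F [-0.6  0.4  0.8] op 1.0
```

View pics/scene0.png

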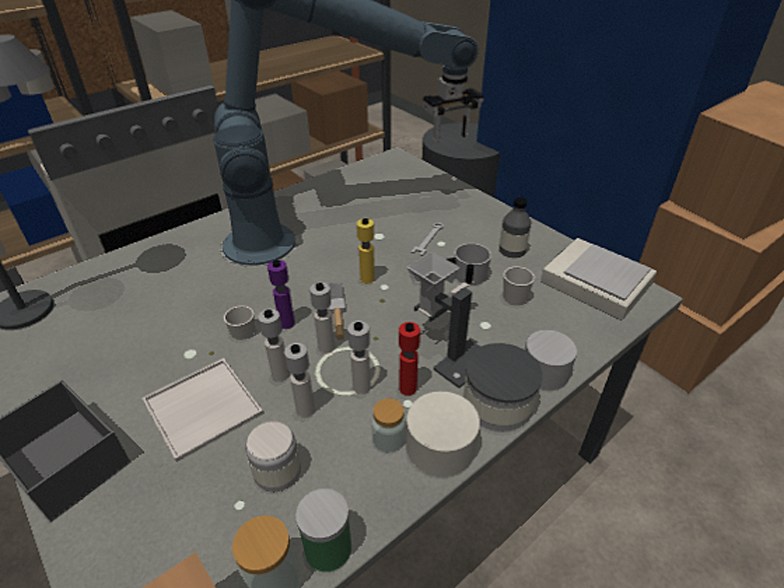

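View pics/top0.png

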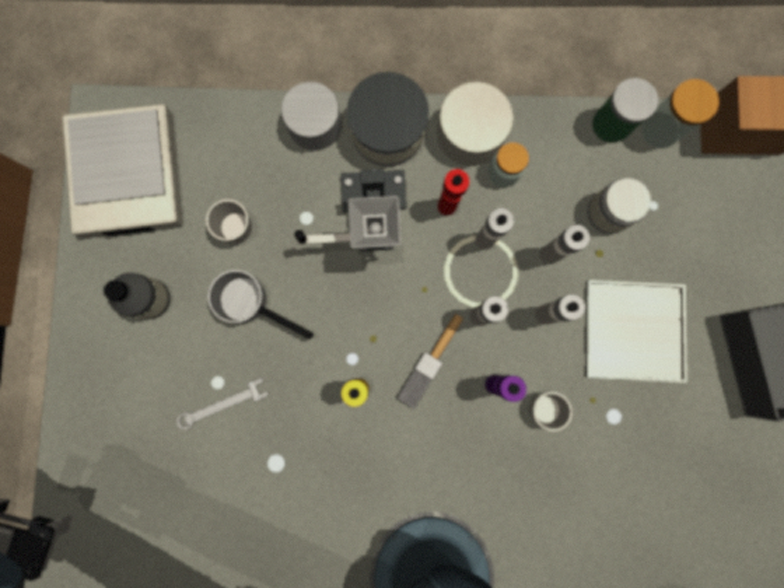

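Scene view: four white/steel bottles at (320,290), (268,320), (297,350) and (358,330). Look-alikes are yellow (366,225), purple (278,270) and red (408,330). The pan is at (472,262), the beaker at (518,285), the hopper at (435,275) and the tray at (205,405).

In the top view the four bottle heads are at (500,222), (574,238), (494,310) and (571,307). Next I'll measure precisely.

```bash
cat > m.py <<'E'
from h import *
from scipy.optimize import least_squares
def circ(xy,rad=None):
    c0=xy.mean(0)
    g=(lambda q:np.hypot(*(xy-q[:2]).T)-(rad if rad else q[2]))
    s=least_squares(g,[*c0,rad or .03],loss='soft_l1',f_scale=.002)
    return s.x,np.sqrt(np.mean(s.fun**2))
def bottle_from(W,c,rad=.022):
    m=(W[...,2]>.148)&(W[...,2]<.18)&(np.hypot(W[...,0]-c[0],W[...,1]-c[1])<.04)
    xy=W[m][:,:2]
    return circ(xy,rad),m.sum()
E
python3 - <<'E'
from m import *
ps=cam('scene'); pt=cam('top'); S=cloud(ps);T=cloud(pt)
np.savez('c0.npz',S=S,T=T,si=ps['frame'],ti=pt['frame'])
for c in [(.635,-.086),(.61,-.219),(.483,-.085),(.49,-.21)]:
    for n,W in (('S',S),('T',T)):
        near=np.hypot(W[...,0]-c[0],W[...,1]-c[1])<.045
        top=near&(W[...,2]>.165)
        mid=near&(W[...,2]>.125)&(W[...,2]<.18)
        bd=near&(W[...,2]>.02)&(W[...,2]<.10)
        print(c,n,'maxz',round(np.nanmax(W[...,2][near]),4),'topmean',np.round(W[top].mean(0),4),top.sum(),'head',np.round(circ(W[mid][:,:2],.022)[0][:2],4),mid.sum(),'body',np.round(circ(W[bd][:,:2],.02)[0][:2],4),bd.sum())
# pan rim
for n,W in (('S',S),('T',T)):
    m=(np.hypot(W[...,0]-.508,W[...,1]-.381)<.065)&(W[...,2]>.068)&(W[...,2]<.085)
    q,e=circ(W[m][:,:2],.048); print('pan rim',n,np.round(q,4),e,m.sum(),W[m][:,2].mean())
    h=(np.hypot(W[...,0]-q[0],W[...,1]-q[1])<.175)&(np.hypot(W[...,0]-q[0],W[...,1]-q[1])>.06)&(W[...,2]>.045)&(W[...,2]<.075)&(W[...,0]<.50)&(W[...,1]<.37)
    P=W[h]; c=P.mean(0); u,s,vt=np.linalg.svd((P-c)[:,:2]); d=vt[0]; print('handle',n,h.sum(),np.round(c,4),d,np.degrees(np.arctan2(d[1],d[0])), 'ang c-q',np.degrees(np.arctan2(*(c[:2]-q[:2])[::-1])), np.hypot(*(P[:,:2]-q[:2]).T).max())
# tray
for n,W in (('S',S),('T',T)):
    m=(np.abs(W[...,0]-.468)<.13)&(np.abs(W[...,1]+.397)<.13)&(W[...,2]>.009)&(W[...,2]<.02)
    P=W[m][:,:2].astype(np.float32); print('tray',n,m.sum(),cv2.minAreaRect(P))
    for z in (.18,.2,.22):pass
    m=(np.abs(W[...,0]-.66)<.1)&(np.abs(W[...,1]-.12)<.09)&(W[...,2]>.215)&(W[...,2]<.235)
    print('funnel',n,m.sum(),cv2.minAreaRect(W[m][:,:2].astype(np.float32)))
    m=(np.abs(W[...,0]-.62)<.06)&(np.abs(W[...,1]-.24)<.06)&(W[...,2]>.12)&(W[...,2]<.16)
    if m.sum()>5:print('knob',n,m.sum(),W[m].mean(0),circ(W[m][:,:2],.009))
    m=(np.abs(W[...,0]-.58)<.11)&(np.abs(W[...,1]+.06)<.11)&(np.abs(W[...,2])<.006)
    I=(ps if n=='S' else pt)['frame'].astype(int); mm=m&(I.min(2)>150); print('ring',n,mm.sum(),circ(W[mm][:,:2]))
E
```

```text
(0.635, -0.086) S maxz 0.1943 topmean [ 0.6495 -0.1028  0.1817] 199 head [ 0.6425 -0.0982] 155 body [ 0.6427 -0.0982] 235
(0.635, -0.086) T maxz 0.1967 topmean [ 0.639  -0.0954  0.1844] 280 head [ 0.6417 -0.0978] 71 body [ 0.6417 -0.0976] 99
(0.61, -0.219) S maxz 0.1956 topmean [ 0.6228 -0.2316  0.1819] 226 head [ 0.6153 -0.2281] 169 body [ 0.6157 -0.2284] 250
(0.61, -0.219) T maxz 0.1961 topmean [ 0.6122 -0.2254  0.184 ] 293 head [ 0.6146 -0.2293] 90 body [ 0.6147 -0.2295] 133
(0.483, -0.085) S maxz 0.1939 topmean [ 0.4979 -0.0924  0.1811] 166 head [ 0.4894 -0.0878] 149 body [ 0.4894 -0.0878] 223
(0.483, -0.085) T maxz 0.1956 topmean [ 0.4875 -0.0854  0.1852] 279 head [ 0.4888 -0.0877] 46 body [ 0.4886 -0.0873] 69
(0.49, -0.21) S maxz 0.1944 topmean [ 0.5031 -0.2214  0.1811] 193 head [ 0.4948 -0.2178] 162 body [ 0.495  -0.2181] 227
(0.49, -0.21) T maxz 0.1967 topmean [ 0.4933 -0.2158  0.1847] 300 head [ 0.4943 -0.2191] 84 body [ 0.4943 -0.2192] 108
pan rim S [0.5147 0.3783 0.048 ] 0.0028085823511598646 95 0.07205205140569139
handle S 5 [0.4877 0.3192 0.0647] [0.99366071 0.11242058] 
[... 484 characters left out ...]
2), 4.769397735595703)
knob S 53 [0.62128718 0.24899505 0.13991598] (array([0.61801258, 0.25358294, 0.009     ]), np.float64(0.0022114118061548763))
ring S 170 (array([ 0.57877092, -0.0918523 ,  0.06856022]), np.float64(0.0029320206562530294))
tray T 538 ((0.46517953276634216, -0.3929547667503357), (0.19207488000392914, 0.19169841706752777), 88.41564178466797)
funnel T 438 ((0.6256692409515381, 0.11932217329740524), (0.0840422511100769, 0.08335508406162262), 4.222377777099609)
knob T 58 [0.61367213 0.2522902  0.14975143] (array([0.61597126, 0.25401291, 0.009     ]), np.float64(0.003103049752060561))
ring T 351 (array([ 0.57858049, -0.09150399,  0.06865828]), np.float64(0.006673800067499614))
```

Run:
```python
import cv2,numpy as np
d=np.load('c0.npz');a=d['si'][150:310,180:420];b=d['ti'][90:240,180:420]
a=cv2.resize(a,None,fx=3,fy=3);cv2.imwrite('pics/a1.png',a);cv2.imwrite('pics/b1.png',cv2.resize(b,None,fx=3,fy=3))
```

```text
(no output)
```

View pics/a1.png

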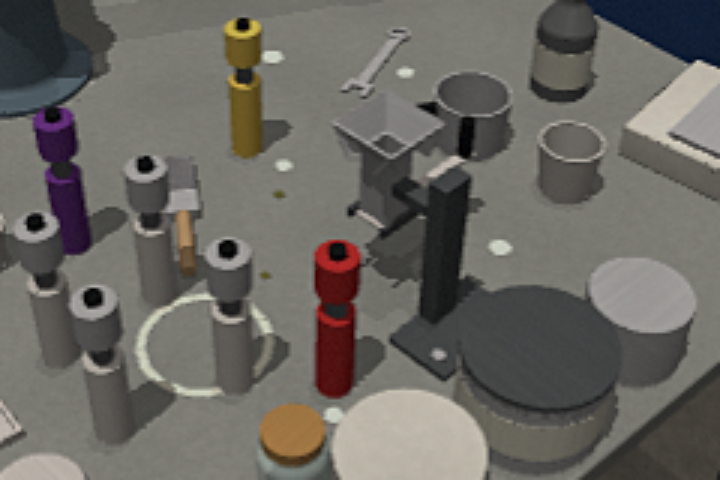

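View pics/b1.png

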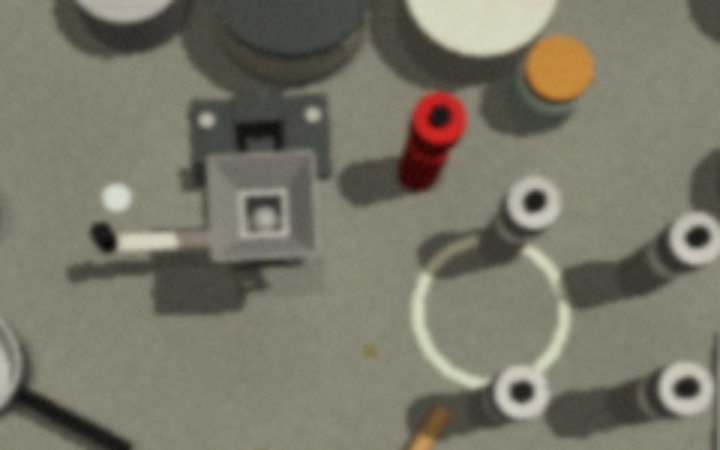

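```bash
cat > go.py <<'E'
from h import *
import sys
# go.py x y z xyaw_deg : tool-down target; prints dx,dy,dz,twist (units of the move)
def rel(x,y,z,yaw=None):
    s=r.observe(); Rm=R.from_rotvec(s['ee_rot']).as_matrix()
    d=Rm.T@(np.array([x,y,z])-s['ee_pos'])/.5
    cur=np.degrees(np.arctan2(Rm[1,0],Rm[0,0])); tw=0
    if yaw is not None: tw=-((yaw-cur+180)%360-180)/60
    return d,tw,cur,s
if __name__=='__main__':
    a=[float(v) for v in sys.argv[1:]]
    d,tw,cur,s=rel(*a)
    print('t',round(s['t'],2),'d',np.round(d,4),'twist',round(tw,4),'curyaw',round(cur,2),'pos',np.round(s['ee_pos'],4),'j',np.round(s['joint_pos'],2),'F',np.round(s['force'],1),'op',round(s['opening'],3))
E
python3 go.py 0.615 -0.229 0.28 180
```

```text
t 1.8 d [-1.3037 -1.4528 -0.1492] twist -0.229 curyaw 166.26 pos [0.1544 0.6314 0.2055] j [ 1.16  0.25  1.56  0.    1.34 -0.17] F [-0.   0.4  0.5] op 0.996
```

Request:
servo_tool([
  {"hand": -0.4, "dx": 0, "dy": 0, "dz": -0.12, "twist": -0.1},
  {"hand": -0.4, "dx": -0.08, "dy": -0.09, "dz": -0.15, "twist": -0.229},
  {"hand": -0.4, "dx": -0.16, "dy": -0.18, "dz": -0.15, "twist": -0.229},
  {"hand": -0.4, "dx": -0.24, "dy": -0.27, "dz": -0.15, "twist": -0.229},
  {"hand": -0.4, "dx": -0.32, "dy": -0.36, "dz": -0.15, "twist": -0.229},
])

```text
t: 2.42
ee_pos: [0.2676, 0.4169, 0.2807]
ee_rot: [-0.001, 3.141, 0.001]
force: [0.8, 0.7, 0.6]
opening: 0.702
```

```bash
python3 go.py 0.615 -0.229 0.28 180
```

```text
t 2.42 d [-0.6941 -1.2923  0.0013] twist 0.0005 curyaw -179.97 pos [0.2676 0.4169 0.2807] j [ 0.77 -0.18  1.86 -0.    1.46 -0.8 ] F [0.8 0.7 0.6] op 0.702
```

Request:
servo_tool([
  {"hand": -0.4, "dx": -0.06, "dy": -0.1},
  {"hand": -0.4, "dx": -0.12, "dy": -0.2},
  {"hand": -0.4, "dx": -0.18, "dy": -0.3},
  {"hand": -0.4, "dx": -0.24, "dy": -0.4},
  {"hand": -0.4, "dx": -0.3, "dy": -0.5},
])

```text
invalid input
```

Request:
servo_tool([
  {"hand": -0.4, "dx": -0.06, "dy": -0.1},
  {"hand": -0.4, "dx": -0.12, "dy": -0.2},
  {"hand": -0.4, "dx": -0.18, "dy": -0.3},
  {"hand": -0.4, "dx": -0.24, "dy": -0.4},
  {"hand": -0.4, "dx": -0.3, "dy": -0.5},
])

```text
invalid input
```

```bash
python3 go.py 0.615 -0.229 0.24 180
```

```text
t 2.42 d [-0.694  -1.2923  0.0813] twist 0.0005 curyaw -179.97 pos [0.2676 0.4169 0.2807] j [ 0.77 -0.18  1.86 -0.    1.46 -0.8 ] F [0.8 0.7 0.6] op 0.702
```

Rows must give every field.

Request:
servo_tool([
  {"hand": -0.4, "dx": -0.06, "dy": -0.1, "dz": 0, "twist": 0},
  {"hand": -0.4, "dx": -0.12, "dy": -0.2, "dz": 0, "twist": 0},
  {"hand": -0.4, "dx": -0.18, "dy": -0.3, "dz": 0, "twist": 0},
  {"hand": -0.4, "dx": -0.24, "dy": -0.4, "dz": 0, "twist": 0},
  {"hand": -0.4, "dx": -0.3, "dy": -0.5, "dz": 0, "twist": 0},
])

```text
t: 3.05
ee_pos: [0.4178, 0.1668, 0.2808]
ee_rot: [0.0, 3.14, 0.0]
force: [1.1, 0.8, -0.1]
opening: 0.698
```

Request:
servo_tool([
  {"hand": -0.4, "dx": -0.06, "dy": -0.1, "dz": 0, "twist": 0},
  {"hand": -0.4, "dx": -0.12, "dy": -0.2, "dz": 0, "twist": 0},
  {"hand": -0.4, "dx": -0.18, "dy": -0.3, "dz": 0, "twist": 0},
  {"hand": -0.4, "dx": -0.24, "dy": -0.4, "dz": 0, "twist": 0},
  {"hand": -0.4, "dx": -0.3, "dy": -0.5, "dz": 0, "twist": 0},
])

```text
t: 3.68
ee_pos: [0.5678, -0.0833, 0.2806]
ee_rot: [0.001, 3.141, -0.0]
force: [0.8, -0.1, -0.1]
opening: 0.699
```

```bash
python3 go.py 0.615 -0.229 0.24 180
```

```text
t 3.67 d [-0.0944 -0.2913  0.0813] twist -0.0004 curyaw 179.98 pos [ 0.5678 -0.0833  0.2806] j [-0.34  0.01  1.68  0.    1.45 -1.91] F [ 0.8 -0.1 -0.1] op 0.699
```

Request:
servo_tool([
  {"hand": -0.4, "dx": -0.03, "dy": -0.1, "dz": 0, "twist": 0},
  {"hand": -0.4, "dx": -0.06, "dy": -0.2, "dz": 0, "twist": 0},
  {"hand": -0.4, "dx": -0.0945, "dy": -0.291, "dz": 0, "twist": 0},
  {"hand": -0.4, "dx": -0.0945, "dy": -0.291, "dz": 0.06, "twist": 0},
  {"hand": -0.4, "dx": -0.0945, "dy": -0.291, "dz": 0.08, "twist": 0},
])

```text
t: 4.3
ee_pos: [0.6134, -0.2269, 0.238]
ee_rot: [-0.001, -3.138, -0.003]
force: [-0.4, 0.0, -0.9]
opening: 0.698
```

```bash
python3 - <<'E'
from m import *
p=wrist(); save(p,'w1'); W=cloud(p)
m=(W[...,2]>.16)&(np.hypot(W[...,0]-.615,W[...,1]+.229)<.04)
print(m.sum(), W[m].mean(0), circ(W[m&(W[...,2]>.18)&(W[...,2]<.188)][:,:2],None))
E
python3 go.py 0.615 -0.229 0.141 180
```

```text
21945 [ 0.59864228 -0.23005365  0.30438683] (array([ 0.61438558, -0.23029082,  0.01679526]), np.float64(0.0035327848817433873))
t 4.35 d [-0.0045 -0.006   0.1929] twist -0.0 curyaw 180.0 pos [ 0.6131 -0.2263  0.2375] j [-0.53  0.23  1.51  0.    1.4  -2.1 ] F [-0.1  0.1 -0.9] op 0.705
```

View pics/w1.png

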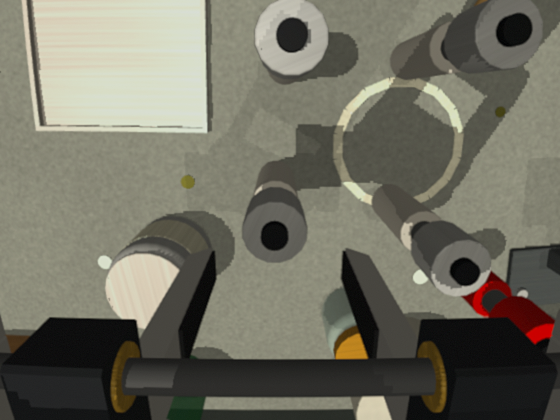

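Wrist view: bottle B's head is at (275,230), lined up between the fingers. The other white bottles are at (292,35), (512,28) and (463,270), and red is at (520,310). The wrist estimate (0.614,-0.230) agrees with the fixed cameras. I'll go down and grip.

Request:
servo_tool([
  {"hand": -0.4, "dx": -0.003, "dy": -0.006, "dz": 0.07, "twist": 0},
  {"hand": -0.4, "dx": -0.003, "dy": -0.006, "dz": 0.14, "twist": 0},
  {"hand": -0.4, "dx": -0.003, "dy": -0.006, "dz": 0.192, "twist": 0},
  {"hand": -0.4, "dx": -0.003, "dy": -0.006, "dz": 0.192, "twist": 0},
  {"hand": 0.2, "dx": -0.003, "dy": -0.006, "dz": 0.192, "twist": 0},
], newtons=25)

```text
t: 4.97
ee_pos: [0.6168, -0.23, 0.1465]
ee_rot: [-0.001, 3.139, -0.002]
force: [-0.1, 0.3, -0.4]
opening: 0.627
```

Request:
servo_tool([
  {"hand": 0.4, "dx": 0, "dy": 0, "dz": 0, "twist": 0},
  {"hand": 0.6, "dx": 0, "dy": 0, "dz": 0, "twist": 0},
  {"hand": 0.8, "dx": 0, "dy": 0, "dz": 0, "twist": 0},
  {"hand": 1, "dx": 0, "dy": 0, "dz": 0, "twist": 0},
])

```text
t: 5.48
ee_pos: [0.6167, -0.2302, 0.1463]
ee_rot: [-0.0, 3.139, -0.001]
force: [0.1, 1.2, 5.9]
opening: 0.465
```

```bash
python3 go.py 0.515 -0.442 0.165 180
```

```text
t 5.47 d [ 0.2033 -0.4237 -0.0376] twist 0.0 curyaw -180.0 pos [ 0.6167 -0.2302  0.1463] j [-0.53  0.32  1.58  0.    1.24 -2.1 ] F [0.1 1.2 5.9] op 0.465
```

Gripped (43.7 mm). Next is a low lift and a slow carry.

Request:
servo_tool([
  {"hand": 1, "dx": 0, "dy": 0, "dz": -0.016, "twist": 0},
  {"hand": 1, "dx": 0, "dy": 0, "dz": -0.032, "twist": 0},
  {"hand": 1, "dx": 0, "dy": 0, "dz": -0.05, "twist": 0},
  {"hand": 1, "dx": 0.01, "dy": -0.02, "dz": -0.05, "twist": 0},
  {"hand": 1, "dx": 0.025, "dy": -0.05, "dz": -0.05, "twist": 0},
])

```text
t: 6.1
ee_pos: [0.6028, -0.2556, 0.1692]
ee_rot: [0.001, -3.141, 0.0]
force: [0.2, 0.0, -2.7]
opening: 0.463
```

Request:
servo_tool([
  {"hand": 1, "dx": 0.015, "dy": -0.03, "dz": 0, "twist": 0},
  {"hand": 1, "dx": 0.03, "dy": -0.06, "dz": 0, "twist": 0},
  {"hand": 1, "dx": 0.045, "dy": -0.09, "dz": 0, "twist": 0},
  {"hand": 1, "dx": 0.06, "dy": -0.12, "dz": 0, "twist": 0},
  {"hand": 1, "dx": 0.075, "dy": -0.15, "dz": 0, "twist": 0},
])

```text
t: 6.72
ee_pos: [0.5653, -0.331, 0.1695]
ee_rot: [0.0, 3.142, -0.0]
force: [0.1, 0.4, -2.1]
opening: 0.466
```

Request:
servo_tool([
  {"hand": 1, "dx": 0.015, "dy": -0.03, "dz": 0, "twist": 0},
  {"hand": 1, "dx": 0.03, "dy": -0.06, "dz": 0, "twist": 0},
  {"hand": 1, "dx": 0.045, "dy": -0.09, "dz": 0, "twist": 0},
  {"hand": 1, "dx": 0.06, "dy": -0.12, "dz": 0, "twist": 0},
  {"hand": 1, "dx": 0.075, "dy": -0.15, "dz": 0, "twist": 0},
])

```text
t: 7.35
ee_pos: [0.5278, -0.4059, 0.1694]
ee_rot: [-0.0, 3.142, -0.0]
force: [-0.4, -0.1, -2.4]
opening: 0.461
```

```bash
python3 go.py 0.515 -0.442 0.150 180;python3 - <<'E'
from h import *
p=cam('scene'); save(p,'s2',(80,170,360,350),2.5); st()
E
```

```text
t 7.35 d [ 0.0256 -0.0722  0.0389] twist 0.0 curyaw -180.0 pos [ 0.5278 -0.4059  0.1694] j [-0.83  0.31  1.54 -0.    1.29 -2.4 ] F [-0.4 -0.1 -2.4] op 0.461
7.4 [ 0.5269 -0.4078  0.1695] [-2.000e-03 -3.141e+00  2.000e-03] F [-1.5 -1.  -2. ] op 0.466
```

View pics/s2.png

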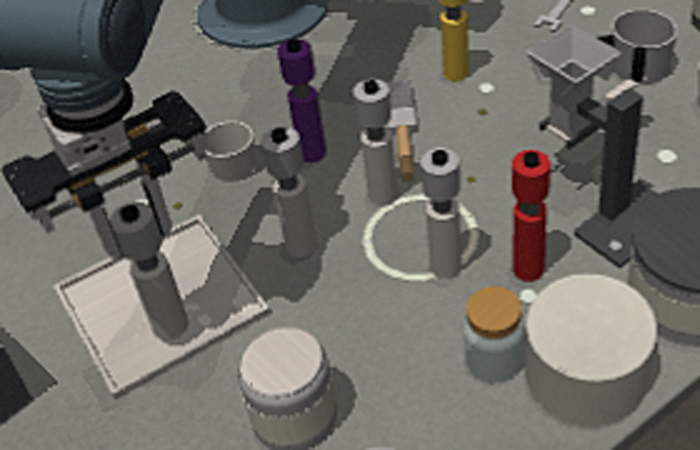

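Bottle B is held upright over the tray. I'll finish the move and lower it to the tray floor (TCP z about 0.150).

Request:
servo_tool([
  {"hand": 1, "dx": 0.008, "dy": -0.024, "dz": 0, "twist": 0},
  {"hand": 1, "dx": 0.016, "dy": -0.048, "dz": 0, "twist": 0},
  {"hand": 1, "dx": 0.024, "dy": -0.07, "dz": 0.01, "twist": 0},
  {"hand": 1, "dx": 0.024, "dy": -0.07, "dz": 0.022, "twist": 0},
  {"hand": 1, "dx": 0.024, "dy": -0.07, "dz": 0.034, "twist": 0},
])

```text
t: 8.02
ee_pos: [0.5162, -0.4395, 0.1516]
ee_rot: [0.0, -3.141, -0.001]
force: [0.4, -0.1, -2.1]
opening: 0.461
```

Request:
servo_tool([
  {"hand": 1, "dx": 0, "dy": 0, "dz": 0.003, "twist": 0},
  {"hand": 1, "dx": 0, "dy": 0, "dz": 0.005, "twist": 0},
])

```text
t: 8.28
ee_pos: [0.5165, -0.4394, 0.1505]
ee_rot: [0.001, -3.141, -0.001]
force: [-0.6, 1.7, 3.2]
opening: 0.466
```

Request:
servo_tool([
  {"hand": -0.1, "dx": 0, "dy": 0, "dz": 0, "twist": 0},
  {"hand": -0.4, "dx": 0, "dy": 0, "dz": 0, "twist": 0},
  {"hand": -0.4, "dx": 0, "dy": 0, "dz": 0, "twist": 0},
  {"hand": -0.4, "dx": 0, "dy": 0, "dz": -0.04, "twist": 0},
  {"hand": -0.4, "dx": 0, "dy": 0, "dz": -0.12, "twist": 0},
])

```text
t: 8.9
ee_pos: [0.5157, -0.4393, 0.2098]
ee_rot: [-0.0, -3.14, -0.004]
force: [0.3, 0.5, 0.5]
opening: 0.697
```

```bash
cat > bt.py <<'E'
from m import *
import sys
n=sys.argv[1]
ps=cam('scene'); S=cloud(ps); save(ps,n,(80,170,360,350),2.5)
h=np.isfinite(S[...,2])&(S[...,2]>.145)&(S[...,2]<.182)&(S[...,0]<.78)&(S[...,0]>.33)&(S[...,1]<0.02)&(S[...,1]>-.53)
k,l,stt,cen=cv2.connectedComponentsWithStats(h.astype(np.uint8))
for i in range(1,k):
    if stt[i,4]<40: continue
    q,e=circ(S[l==i][:,:2],.022); b=(np.hypot(S[...,0]-q[0],S[...,1]-q[1])<.045)&(S[...,2]>.03)&(S[...,2]<.1)
    print(stt[i,4],np.round(q[:2],4),round(e,4),'body',np.round(circ(S[b][:,:2],.02)[0][:2],4) if b.sum()>20 else None)
st()
E
python3 bt.py s3; python3 go.py 0.4945 -0.2185 0.24 180
```

```text
126 [ 0.3566 -0.1172] 0.0016 body [ 0.3567 -0.1177]
134 [ 0.4898 -0.0878] 0.0015 body [ 0.4894 -0.0879]
146 [ 0.495  -0.2176] 0.0014 body [ 0.4949 -0.218 ]
146 [ 0.6428 -0.098 ] 0.0015 body [ 0.6428 -0.0981]
145 [ 0.711  -0.0215] 0.0013 body [ 0.7111 -0.0215]
174 [ 0.5135 -0.4385] 0.0013 body [ 0.5122 -0.4384]
8.95 [ 0.5182 -0.4421  0.2185] [-0.     3.135 -0.012] F [ 1.4 -1.4  4.2] op 0.701
t 8.95 d [ 0.0471  0.4469 -0.0466] twist 0.0001 curyaw -179.99 pos [ 0.5182 -0.4421  0.2185] j [-0.87  0.3   1.47 -0.    1.36 -2.44] F [ 1.4 -1.4  4.2] op 0.701
```

View pics/s3.png

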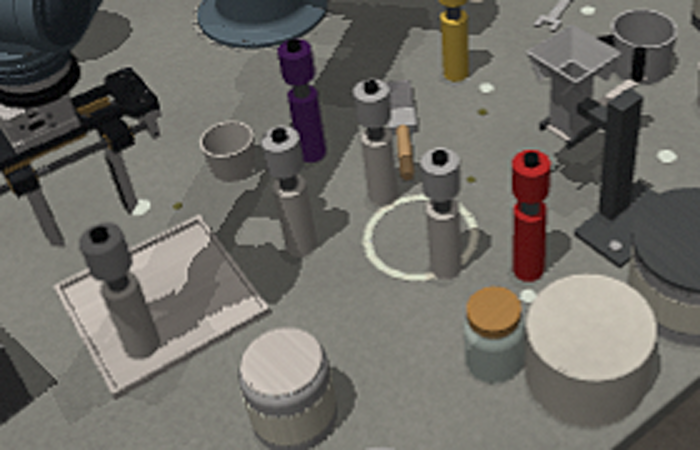

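Request:
servo_tool([
  {"hand": -0.4, "dx": 0.01, "dy": 0.09, "dz": -0.05, "twist": 0},
  {"hand": -0.4, "dx": 0.02, "dy": 0.19, "dz": -0.05, "twist": 0},
  {"hand": -0.4, "dx": 0.03, "dy": 0.29, "dz": -0.05, "twist": 0},
  {"hand": -0.4, "dx": 0.042, "dy": 0.39, "dz": -0.05, "twist": 0},
  {"hand": -0.4, "dx": 0.047, "dy": 0.447, "dz": -0.05, "twist": 0},
])

```text
t: 9.57
ee_pos: [0.4929, -0.2147, 0.2366]
ee_rot: [-0.002, 3.139, -0.002]
force: [0.1, -0.3, -0.3]
opening: 0.7
```

```bash
sleep 0
python3 - <<'E'
from h import *
p=wrist();save(p,'w4')
E
python3 go.py 0.4948 -0.2182 0.1455 180
```

```text
t 9.62 d [-0.0035 -0.0116  0.1821] twist 0.0029 curyaw -179.83 pos [ 0.4929 -0.2124  0.2366] j [-0.62 -0.05  1.82  0.    1.37 -2.19] F [ 0.8  1.7 -0.7] op 0.701
```

View pics/w4.png

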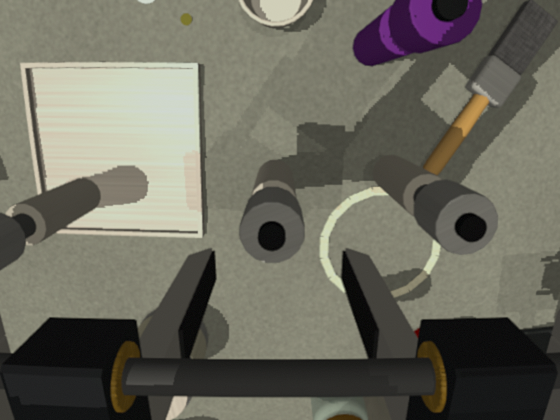

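Bottle D's head is at (271,235), centred between the fingers; purple (450,8) is well away. I'll grip it.

Request:
servo_tool([
  {"hand": -0.4, "dx": -0.002, "dy": -0.003, "dz": 0.06, "twist": 0},
  {"hand": -0.4, "dx": -0.002, "dy": -0.003, "dz": 0.12, "twist": 0},
  {"hand": -0.4, "dx": -0.002, "dy": -0.003, "dz": 0.16, "twist": 0},
  {"hand": -0.4, "dx": -0.002, "dy": -0.003, "dz": 0.182, "twist": 0},
  {"hand": -0.4, "dx": -0.002, "dy": -0.003, "dz": 0.182, "twist": 0},
])

```text
t: 10.25
ee_pos: [0.4939, -0.2182, 0.1441]
ee_rot: [-0.0, -3.142, -0.0]
force: [0.1, -0.4, -0.2]
opening: 0.703
```

Request:
servo_tool([
  {"hand": 0.1, "dx": 0, "dy": 0, "dz": 0, "twist": 0},
  {"hand": 0.4, "dx": 0, "dy": 0, "dz": 0, "twist": 0},
  {"hand": 0.7, "dx": 0, "dy": 0, "dz": 0, "twist": 0},
  {"hand": 1, "dx": 0, "dy": 0, "dz": 0, "twist": 0},
  {"hand": 1, "dx": 0, "dy": 0, "dz": 0, "twist": 0},
])

```text
t: 10.88
ee_pos: [0.4943, -0.2184, 0.1448]
ee_rot: [-0.0, 3.14, -0.002]
force: [-0.6, -0.1, 4.5]
opening: 0.463
```

```bash
python3 go.py 0.423 -0.438 0.17 180
```

```text
t 10.88 d [ 0.1425 -0.4392 -0.05  ] twist 0.0 curyaw -180.0 pos [ 0.4943 -0.2184  0.1448] j [-0.63  0.05  1.89 -0.    1.2  -2.2 ] F [-0.6 -0.1  4.5] op 0.463
```

Request:
servo_tool([
  {"hand": 1, "dx": 0, "dy": 0, "dz": -0.016, "twist": 0},
  {"hand": 1, "dx": 0, "dy": 0, "dz": -0.032, "twist": 0},
  {"hand": 1, "dx": 0, "dy": 0, "dz": -0.05, "twist": 0},
  {"hand": 1, "dx": 0.006, "dy": -0.02, "dz": -0.05, "twist": 0},
  {"hand": 1, "dx": 0.016, "dy": -0.05, "dz": -0.05, "twist": 0},
])

```text
t: 11.5
ee_pos: [0.4855, -0.2436, 0.1688]
ee_rot: [0.001, -3.141, 0.0]
force: [-0.1, -0.3, -2.5]
opening: 0.462
```

Request:
servo_tool([
  {"hand": 1, "dx": 0.011, "dy": -0.034, "dz": 0, "twist": 0},
  {"hand": 1, "dx": 0.022, "dy": -0.068, "dz": 0, "twist": 0},
  {"hand": 1, "dx": 0.033, "dy": -0.102, "dz": 0, "twist": 0},
  {"hand": 1, "dx": 0.044, "dy": -0.136, "dz": 0, "twist": 0},
  {"hand": 1, "dx": 0.055, "dy": -0.17, "dz": 0, "twist": 0},
])

```text
t: 12.12
ee_pos: [0.4578, -0.3291, 0.1689]
ee_rot: [-0.0, -3.142, -0.0]
force: [-0.2, -0.5, -2.5]
opening: 0.465
```

Request:
servo_tool([
  {"hand": 1, "dx": 0.011, "dy": -0.034, "dz": 0, "twist": 0},
  {"hand": 1, "dx": 0.022, "dy": -0.068, "dz": 0, "twist": 0},
  {"hand": 1, "dx": 0.033, "dy": -0.102, "dz": 0, "twist": 0},
  {"hand": 1, "dx": 0.044, "dy": -0.136, "dz": 0, "twist": 0},
  {"hand": 1, "dx": 0.055, "dy": -0.17, "dz": 0, "twist": 0},
])

```text
t: 12.75
ee_pos: [0.4304, -0.414, 0.1689]
ee_rot: [0.0, -3.142, -0.0]
force: [0.4, -0.4, -2.7]
opening: 0.465
```

```bash
python3 go.py 0.423 -0.438 0.149 180
```

```text
t 12.75 d [ 0.0149 -0.0479  0.0398] twist 0.0 curyaw -180.0 pos [ 0.4304 -0.414   0.1689] j [-0.96  0.16  1.73 -0.    1.26 -2.53] F [ 0.4 -0.4 -2.7] op 0.465
```

Request:
servo_tool([
  {"hand": 1, "dx": 0.008, "dy": -0.024, "dz": 0, "twist": 0},
  {"hand": 1, "dx": 0.015, "dy": -0.047, "dz": 0, "twist": 0},
  {"hand": 1, "dx": 0.015, "dy": -0.047, "dz": 0.012, "twist": 0},
  {"hand": 1, "dx": 0.015, "dy": -0.047, "dz": 0.024, "twist": 0},
  {"hand": 1, "dx": 0.015, "dy": -0.047, "dz": 0.036, "twist": 0},
])

```text
t: 13.38
ee_pos: [0.4234, -0.4358, 0.1502]
ee_rot: [0.001, -3.141, -0.001]
force: [0.9, -0.2, -2.1]
opening: 0.465
```

Request:
servo_tool([
  {"hand": 1, "dx": 0, "dy": 0, "dz": 0.003, "twist": 0},
  {"hand": 1, "dx": 0, "dy": 0, "dz": 0.005, "twist": 0},
])

```text
t: 13.62
ee_pos: [0.4234, -0.4359, 0.1488]
ee_rot: [0.001, -3.141, -0.002]
force: [-0.7, 0.8, 3.0]
opening: 0.46
```

Contact again (Fz +3). I'll release and rise.

Request:
servo_tool([
  {"hand": -0.1, "dx": 0, "dy": 0, "dz": 0, "twist": 0},
  {"hand": -0.4, "dx": 0, "dy": 0, "dz": 0, "twist": 0},
  {"hand": -0.4, "dx": 0, "dy": 0, "dz": 0, "twist": 0},
  {"hand": -0.4, "dx": 0, "dy": 0, "dz": -0.06, "twist": 0},
  {"hand": -0.4, "dx": 0, "dy": 0, "dz": -0.16, "twist": 0},
])

```text
t: 14.25
ee_pos: [0.4225, -0.4354, 0.2273]
ee_rot: [-0.0, -3.139, -0.006]
force: [0.5, -1.7, -0.2]
opening: 0.701
```

```bash
python3 bt.py s5; python3 go.py 0.6425 -0.098 0.24 180
```

```text
125 [ 0.3567 -0.1175] 0.0016 body [ 0.3571 -0.1173]
134 [ 0.4893 -0.0879] 0.0014 body [ 0.4896 -0.0878]
146 [ 0.711  -0.0215] 0.0012 body [ 0.7112 -0.0216]
144 [ 0.6428 -0.098 ] 0.0014 body [ 0.6426 -0.0982]
163 [ 0.4229 -0.4363] 0.0012 body [ 0.4242 -0.4343]
175 [ 0.5133 -0.4392] 0.0011 body [ 0.512  -0.4387]
14.3 [ 0.4251 -0.439   0.2372] [-0.     3.136 -0.014] F [ 1.4 -1.3  5.6] op 0.702
t 14.3 d [-0.435   0.6819 -0.0093] twist 0.0002 curyaw -179.99 pos [ 0.4251 -0.439   0.2372] j [-0.99  0.12  1.64 -0.    1.37 -2.56] F [ 1.4 -1.3  5.6] op 0.702
```

Request:
servo_tool([
  {"hand": -0.4, "dx": -0.06, "dy": 0.09, "dz": -0.02, "twist": 0},
  {"hand": -0.4, "dx": -0.12, "dy": 0.18, "dz": -0.02, "twist": 0},
  {"hand": -0.4, "dx": -0.18, "dy": 0.27, "dz": -0.02, "twist": 0},
  {"hand": -0.4, "dx": -0.24, "dy": 0.36, "dz": -0.02, "twist": 0},
  {"hand": -0.4, "dx": -0.3, "dy": 0.45, "dz": -0.02, "twist": 0},
])

```text
t: 14.92
ee_pos: [0.5743, -0.21, 0.2388]
ee_rot: [0.0, 3.141, -0.001]
force: [0.7, -0.5, -0.5]
opening: 0.702
```

Request:
servo_tool([
  {"hand": -0.4, "dx": -0.06, "dy": 0.09, "dz": 0, "twist": 0},
  {"hand": -0.4, "dx": -0.11, "dy": 0.18, "dz": 0, "twist": 0},
  {"hand": -0.4, "dx": -0.139, "dy": 0.226, "dz": 0, "twist": 0},
  {"hand": -0.4, "dx": -0.139, "dy": 0.226, "dz": 0, "twist": 0},
])

```text
t: 15.42
ee_pos: [0.6435, -0.0969, 0.2383]
ee_rot: [-0.005, 3.141, -0.0]
force: [0.1, 0.0, -0.3]
opening: 0.701
```

```bash
python3 - <<'E'
from h import *
p=wrist();save(p,'w6')
E
python3 go.py 0.6427 -0.098 0.145 180
```

```text
t 15.47 d [0.0005 0.0004 0.1867] twist 0.0013 curyaw -179.92 pos [ 0.6429 -0.0981  0.2383] j [-0.33  0.22  1.53 -0.    1.39 -1.9 ] F [-0.9  0.6  0.1] op 0.701
```

View pics/w6.png

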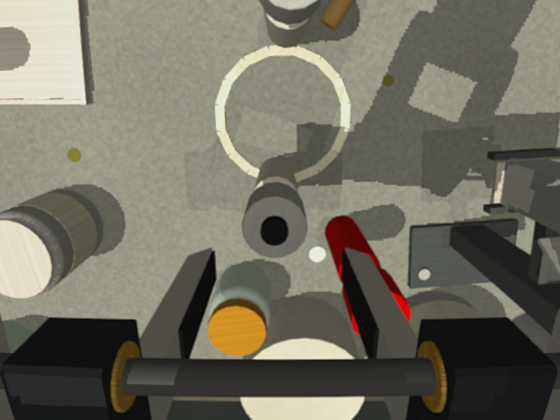

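White bottle A's head is at (275,230), centred. The red bottle at (370,260) is clear of the fingers (46 mm in x). I'll grip A.

Request:
servo_tool([
  {"hand": -0.4, "dx": 0, "dy": 0, "dz": 0.06, "twist": 0},
  {"hand": -0.4, "dx": 0, "dy": 0, "dz": 0.12, "twist": 0},
  {"hand": -0.4, "dx": 0, "dy": 0, "dz": 0.165, "twist": 0},
  {"hand": -0.4, "dx": 0, "dy": 0, "dz": 0.187, "twist": 0},
  {"hand": -0.4, "dx": 0, "dy": 0, "dz": 0.187, "twist": 0},
])

```text
t: 16.1
ee_pos: [0.6422, -0.0992, 0.1445]
ee_rot: [-0.002, -3.141, -0.0]
force: [0.8, -0.5, -0.3]
opening: 0.7
```

Request:
servo_tool([
  {"hand": 0.1, "dx": 0, "dy": 0, "dz": 0, "twist": 0},
  {"hand": 0.4, "dx": 0, "dy": 0, "dz": 0, "twist": 0},
  {"hand": 0.7, "dx": 0, "dy": 0, "dz": 0, "twist": 0},
  {"hand": 1, "dx": 0, "dy": 0, "dz": 0, "twist": 0},
  {"hand": 1, "dx": 0, "dy": 0, "dz": 0, "twist": 0},
])

```text
t: 16.73
ee_pos: [0.6434, -0.0988, 0.1459]
ee_rot: [-0.0, 3.14, -0.001]
force: [0.2, -1.3, 4.1]
opening: 0.464
```

```bash
python3 go.py 0.511 -0.350 0.17 180
```

```text
t 16.73 d [ 0.2648 -0.5025 -0.0481] twist 0.0001 curyaw -179.99 pos [ 0.6434 -0.0988  0.1459] j [-0.33  0.3   1.6  -0.    1.24 -1.9 ] F [ 0.2 -1.3  4.1] op 0.464
```

Request:
servo_tool([
  {"hand": 1, "dx": 0, "dy": 0, "dz": -0.016, "twist": 0},
  {"hand": 1, "dx": 0, "dy": 0, "dz": -0.032, "twist": 0},
  {"hand": 1, "dx": 0, "dy": 0, "dz": -0.05, "twist": 0},
  {"hand": 1, "dx": 0.007, "dy": -0.013, "dz": -0.05, "twist": 0},
  {"hand": 1, "dx": 0.02, "dy": -0.038, "dz": -0.05, "twist": 0},
])

```text
t: 17.35
ee_pos: [0.6323, -0.1178, 0.1697]
ee_rot: [0.001, -3.141, -0.0]
force: [-0.6, -0.6, -3.0]
opening: 0.463
```

Request:
servo_tool([
  {"hand": 1, "dx": 0.016, "dy": -0.031, "dz": 0, "twist": 0},
  {"hand": 1, "dx": 0.033, "dy": -0.062, "dz": 0, "twist": 0},
  {"hand": 1, "dx": 0.049, "dy": -0.093, "dz": 0, "twist": 0},
  {"hand": 1, "dx": 0.066, "dy": -0.124, "dz": 0, "twist": 0},
  {"hand": 1, "dx": 0.082, "dy": -0.155, "dz": 0, "twist": 0},
])

```text
t: 17.98
ee_pos: [0.5912, -0.1961, 0.17]
ee_rot: [0.0, 3.142, -0.0]
force: [-0.3, -0.6, -2.1]
opening: 0.462
```

Request:
servo_tool([
  {"hand": 1, "dx": 0.016, "dy": -0.031, "dz": 0, "twist": 0},
  {"hand": 1, "dx": 0.033, "dy": -0.062, "dz": 0, "twist": 0},
  {"hand": 1, "dx": 0.049, "dy": -0.093, "dz": 0, "twist": 0},
  {"hand": 1, "dx": 0.066, "dy": -0.124, "dz": 0, "twist": 0},
  {"hand": 1, "dx": 0.082, "dy": -0.155, "dz": 0, "twist": 0},
])

```text
t: 18.6
ee_pos: [0.5502, -0.2735, 0.17]
ee_rot: [0.0, 3.142, -0.0]
force: [0.0, -0.3, -2.4]
opening: 0.464
```

Request:
servo_tool([
  {"hand": 1, "dx": 0.016, "dy": -0.031, "dz": 0, "twist": 0},
  {"hand": 1, "dx": 0.033, "dy": -0.062, "dz": 0, "twist": 0},
  {"hand": 1, "dx": 0.049, "dy": -0.093, "dz": 0, "twist": 0},
  {"hand": 1, "dx": 0.066, "dy": -0.124, "dz": 0, "twist": 0},
  {"hand": 1, "dx": 0.081, "dy": -0.153, "dz": 0, "twist": 0},
])

```text
t: 19.23
ee_pos: [0.5097, -0.35, 0.17]
ee_rot: [0.0, 3.142, -0.0]
force: [-0.4, 0.9, -2.9]
opening: 0.464
```

```bash
python3 go.py 0.511 -0.350 0.15 180; python3 bt.py s7
```

```text
t 19.23 d [-0.0026 -0.      0.0399] twist -0.0001 curyaw 179.99 pos [ 0.5097 -0.35    0.17  ] j [-0.78  0.21  1.67 -0.    1.26 -2.36] F [-0.4  0.9 -2.9] op 0.464
120 [ 0.357  -0.1167] 0.0017 body [ 0.3569 -0.1177]
133 [ 0.4895 -0.0879] 0.0014 body [ 0.4897 -0.0876]
154 [ 0.711  -0.0214] 0.0015 body [ 0.7111 -0.0216]
168 [ 0.4228 -0.436 ] 0.0015 body [ 0.4247 -0.4343]
119 [ 0.508  -0.3488] 0.0054 body [ 0.5081 -0.3499]
174 [ 0.5132 -0.4388] 0.0012 body [ 0.5121 -0.4385]
19.27 [ 0.509  -0.3516  0.17  ] [-2.000e-03 -3.141e+00  2.000e-03] F [-0.6 -1.7 -1.4] op 0.464
```

View pics/s7.png

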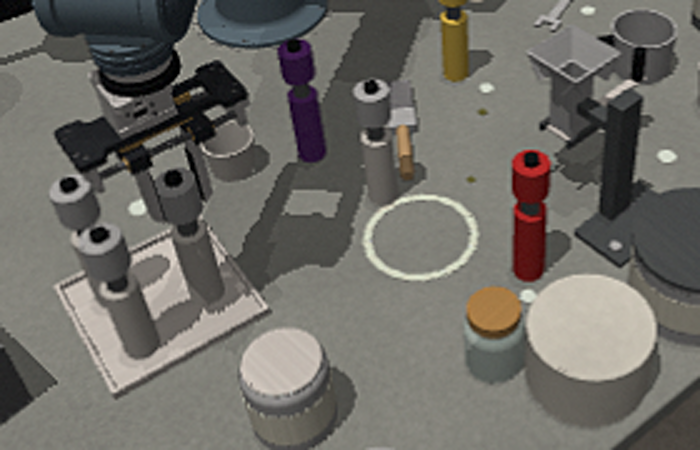

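Bottle A is upright over the tray with clear space around it. I'll lower and release.

Request:
servo_tool([
  {"hand": 1, "dx": 0, "dy": 0, "dz": 0.012, "twist": 0},
  {"hand": 1, "dx": 0, "dy": 0, "dz": 0.024, "twist": 0},
  {"hand": 1, "dx": 0, "dy": 0, "dz": 0.035, "twist": 0},
  {"hand": 1, "dx": 0, "dy": 0, "dz": 0.039, "twist": 0},
  {"hand": 1, "dx": 0, "dy": 0, "dz": 0.041, "twist": 0},
])

```text
t: 19.9
ee_pos: [0.5105, -0.3484, 0.15]
ee_rot: [0.001, -3.141, -0.001]
force: [-1.5, 2.5, 3.8]
opening: 0.467
```

Request:
servo_tool([
  {"hand": -0.1, "dx": 0, "dy": 0, "dz": 0, "twist": 0},
  {"hand": -0.4, "dx": 0, "dy": 0, "dz": 0, "twist": 0},
  {"hand": -0.4, "dx": 0, "dy": 0, "dz": 0, "twist": 0},
  {"hand": -0.4, "dx": 0, "dy": 0, "dz": -0.06, "twist": 0},
  {"hand": -0.4, "dx": 0, "dy": 0, "dz": -0.16, "twist": 0},
])

```text
t: 20.52
ee_pos: [0.5093, -0.3481, 0.2281]
ee_rot: [-0.0, -3.138, -0.005]
force: [0.1, -0.4, -0.5]
opening: 0.702
```

```bash
python3 go.py 0.4895 -0.088 0.23 180
```

```text
t 20.52 d [ 0.0396  0.5201 -0.0019] twist -0.0001 curyaw 179.99 pos [ 0.5093 -0.3481  0.2281] j [-0.78  0.15  1.62 -0.    1.37 -2.35] F [ 0.1 -0.4 -0.5] op 0.702
```

Request:
servo_tool([
  {"hand": -0.4, "dx": 0.008, "dy": 0.11, "dz": -0.015, "twist": 0},
  {"hand": -0.4, "dx": 0.016, "dy": 0.22, "dz": -0.015, "twist": 0},
  {"hand": -0.4, "dx": 0.024, "dy": 0.33, "dz": -0.015, "twist": 0},
  {"hand": -0.4, "dx": 0.034, "dy": 0.44, "dz": -0.015, "twist": 0},
  {"hand": -0.4, "dx": 0.041, "dy": 0.523, "dz": -0.015, "twist": 0},
])

```text
t: 21.15
ee_pos: [0.4895, -0.0856, 0.2372]
ee_rot: [-0.001, 3.141, -0.0]
force: [0.3, -0.3, -0.2]
opening: 0.702
```

Request:
servo_tool([
  {"hand": -0.4, "dx": 0, "dy": 0, "dz": 0, "twist": 0},
])

```text
t: 21.28
ee_pos: [0.4896, -0.0854, 0.2372]
ee_rot: [-0.006, 3.141, -0.0]
force: [-0.4, -0.2, -0.1]
opening: 0.7
```

```bash
python3 - <<'E'
from h import *
p=wrist();save(p,'w8')
E
python3 bt.py s8;python3 go.py 0.4895 -0.088 0.145 180
```

```text
133 [ 0.3569 -0.1168] 0.0019 body [ 0.357  -0.1175]
133 [ 0.4897 -0.0877] 0.0013 body [ 0.4896 -0.0877]
147 [ 0.7111 -0.0213] 0.0013 body [ 0.7112 -0.0216]
165 [ 0.4227 -0.4362] 0.0014 body [ 0.4247 -0.4339]
156 [ 0.5081 -0.3482] 0.0012 body [ 0.5086 -0.3483]
176 [ 0.5133 -0.439 ] 0.0012 body [ 0.5124 -0.4386]
21.38 [ 0.49   -0.0876  0.2372] [-1.000e-03  3.141e+00 -1.000e-03] F [ 0.4 -0.  -0.4] op 0.698
t 21.38 d [ 0.0011 -0.0006  0.1844] twist 0.0006 curyaw -179.97 pos [ 0.49   -0.0876  0.2372] j [-0.4  -0.15  1.91 -0.    1.38 -1.98] F [ 0.4 -0.  -0.4] op 0.698
```

View pics/w8.png

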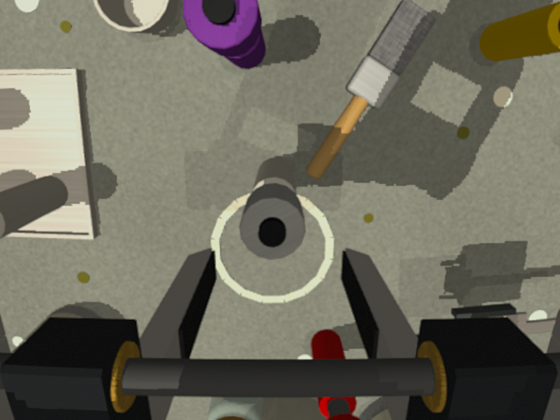

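Bottle C's head is at (272,232), aligned; purple (225,20) and the brush (350,120) are clear. I'll grip C.

Request:
servo_tool([
  {"hand": -0.4, "dx": 0, "dy": 0, "dz": 0.06, "twist": 0},
  {"hand": -0.4, "dx": 0, "dy": 0, "dz": 0.12, "twist": 0},
  {"hand": -0.4, "dx": 0, "dy": 0, "dz": 0.165, "twist": 0},
  {"hand": -0.4, "dx": 0, "dy": 0, "dz": 0.184, "twist": 0},
  {"hand": -0.4, "dx": 0, "dy": 0, "dz": 0.184, "twist": 0},
])

```text
t: 22.0
ee_pos: [0.4897, -0.0881, 0.1447]
ee_rot: [-0.002, -3.141, -0.0]
force: [-0.7, -1.1, -0.9]
opening: 0.699
```

Request:
servo_tool([
  {"hand": 0.1, "dx": 0, "dy": 0, "dz": 0, "twist": 0},
  {"hand": 0.4, "dx": 0, "dy": 0, "dz": 0, "twist": 0},
  {"hand": 0.7, "dx": 0, "dy": 0, "dz": 0, "twist": 0},
  {"hand": 1, "dx": 0, "dy": 0, "dz": 0, "twist": 0},
  {"hand": 1, "dx": 0, "dy": 0, "dz": 0, "twist": 0},
])

```text
t: 22.62
ee_pos: [0.4904, -0.0879, 0.1458]
ee_rot: [-0.0, 3.14, -0.002]
force: [0.1, -1.0, 4.3]
opening: 0.462
```

```bash
python3 go.py 0.422 -0.348 0.17 180
```

```text
t 22.62 d [ 0.1368 -0.5203 -0.048 ] twist 0.0002 curyaw -179.99 pos [ 0.4904 -0.0879  0.1458] j [-0.4  -0.05  1.99 -0.    1.2  -1.98] F [ 0.1 -1.   4.3] op 0.462
```

Request:
servo_tool([
  {"hand": 1, "dx": 0, "dy": 0, "dz": -0.016, "twist": 0},
  {"hand": 1, "dx": 0, "dy": 0, "dz": -0.032, "twist": 0},
  {"hand": 1, "dx": 0, "dy": 0, "dz": -0.05, "twist": 0},
  {"hand": 1, "dx": 0.004, "dy": -0.013, "dz": -0.05, "twist": 0},
  {"hand": 1, "dx": 0.01, "dy": -0.04, "dz": -0.05, "twist": 0},
])

```text
t: 23.25
ee_pos: [0.4845, -0.1078, 0.1698]
ee_rot: [0.001, -3.141, -0.0]
force: [-0.5, 0.7, -3.7]
opening: 0.465
```

Request:
servo_tool([
  {"hand": 1, "dx": 0.008, "dy": -0.032, "dz": 0, "twist": 0},
  {"hand": 1, "dx": 0.017, "dy": -0.064, "dz": 0, "twist": 0},
  {"hand": 1, "dx": 0.025, "dy": -0.096, "dz": 0, "twist": 0},
  {"hand": 1, "dx": 0.034, "dy": -0.128, "dz": 0, "twist": 0},
  {"hand": 1, "dx": 0.042, "dy": -0.16, "dz": 0, "twist": 0},
])

```text
t: 23.88
ee_pos: [0.4634, -0.1886, 0.1699]
ee_rot: [-0.0, -3.142, -0.0]
force: [0.4, -0.7, -2.9]
opening: 0.465
```

Request:
servo_tool([
  {"hand": 1, "dx": 0.008, "dy": -0.032, "dz": 0, "twist": 0},
  {"hand": 1, "dx": 0.017, "dy": -0.064, "dz": 0, "twist": 0},
  {"hand": 1, "dx": 0.025, "dy": -0.096, "dz": 0, "twist": 0},
  {"hand": 1, "dx": 0.034, "dy": -0.128, "dz": 0, "twist": 0},
  {"hand": 1, "dx": 0.042, "dy": -0.16, "dz": 0, "twist": 0},
])

```text
t: 24.5
ee_pos: [0.4425, -0.2685, 0.17]
ee_rot: [-0.0, 3.142, 0.0]
force: [-0.0, -0.3, -2.6]
opening: 0.463
```

Request:
servo_tool([
  {"hand": 1, "dx": 0.008, "dy": -0.032, "dz": 0, "twist": 0},
  {"hand": 1, "dx": 0.017, "dy": -0.064, "dz": 0, "twist": 0},
  {"hand": 1, "dx": 0.025, "dy": -0.096, "dz": 0, "twist": 0},
  {"hand": 1, "dx": 0.034, "dy": -0.128, "dz": 0, "twist": 0},
  {"hand": 1, "dx": 0.042, "dy": -0.16, "dz": 0, "twist": 0},
])

```text
t: 25.12
ee_pos: [0.4215, -0.3485, 0.1699]
ee_rot: [-0.0, 3.142, 0.0]
force: [0.4, -0.1, -3.7]
opening: 0.465
```

```bash
python3 go.py 0.422 -0.348 0.15 180; python3 bt.py s9
```

```text
t 25.12 d [-0.001   0.001   0.0399] twist 0.0 curyaw -180.0 pos [ 0.4215 -0.3485  0.1699] j [-0.9   0.04  1.85  0.    1.25 -2.47] F [ 0.4 -0.1 -3.7] op 0.465
126 [ 0.3569 -0.1171] 0.002 body [ 0.357  -0.1174]
122 [ 0.4187 -0.348 ] 0.0056 body [ 0.4193 -0.349 ]
150 [ 0.7108 -0.0216] 0.0012 body [ 0.711  -0.0215]
161 [ 0.4226 -0.4361] 0.0014 body [ 0.4252 -0.4339]
165 [ 0.5082 -0.3483] 0.0012 body [ 0.5083 -0.3483]
172 [ 0.5132 -0.439 ] 0.0012 body [ 0.5124 -0.4386]
25.18 [ 0.4211 -0.3503  0.1702] [-2.000e-03 -3.142e+00  3.000e-03] F [-1.4 -2.  -2.1] op 0.463
```

View pics/s9.png

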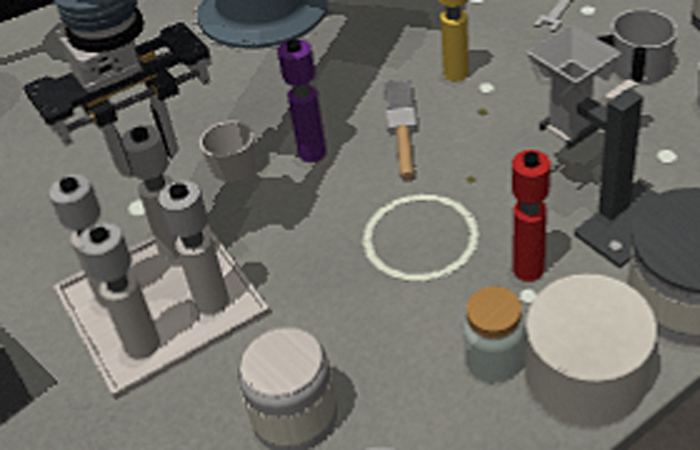

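Bottle C hangs upright over its slot and the ring is free. I'll lower and release.

Request:
servo_tool([
  {"hand": 1, "dx": 0, "dy": 0, "dz": 0.012, "twist": 0},
  {"hand": 1, "dx": 0, "dy": 0, "dz": 0.024, "twist": 0},
  {"hand": 1, "dx": 0, "dy": 0, "dz": 0.035, "twist": 0},
  {"hand": 1, "dx": 0, "dy": 0, "dz": 0.039, "twist": 0},
  {"hand": 1, "dx": 0, "dy": 0, "dz": 0.041, "twist": 0},
])

```text
t: 25.8
ee_pos: [0.4219, -0.3471, 0.1497]
ee_rot: [0.0, -3.142, -0.001]
force: [-1.3, 1.6, 2.1]
opening: 0.465
```

Request:
servo_tool([
  {"hand": -0.1, "dx": 0, "dy": 0, "dz": 0, "twist": 0},
  {"hand": -0.4, "dx": 0, "dy": 0, "dz": 0, "twist": 0},
  {"hand": -0.4, "dx": 0, "dy": 0, "dz": 0, "twist": 0},
  {"hand": -0.4, "dx": 0, "dy": 0, "dz": -0.06, "twist": 0},
  {"hand": -0.4, "dx": 0, "dy": 0, "dz": -0.16, "twist": 0},
])

```text
t: 26.42
ee_pos: [0.4209, -0.3465, 0.2285]
ee_rot: [-0.0, -3.139, -0.005]
force: [-0.3, -0.9, 0.3]
opening: 0.696
```

```bash
cat > pan.py <<'E'
from m import *
def pan(p=None,guess=None,name=None,W=None):
    p=p or cam('top'); W=cloud(p) if W is None else W
    if guess is None:
        d=[q for q in r.find_in('pan',p)]; guess=d[0]['position'][:2]
    z=W[...,2]; ok=np.isfinite(z)
    m=ok&(np.hypot(W[...,0]-guess[0],W[...,1]-guess[1])<.075)&(z>.069)&(z<.083)
    q,e=circ(W[m][:,:2],.048)
    for _ in range(2):
        rr=np.hypot(W[...,0]-q[0],W[...,1]-q[1]); m=ok&(abs(rr-.048)<.008)&(z>.067)&(z<.083); q,e=circ(W[m][:,:2],.048)
    rr=np.hypot(W[...,0]-q[0],W[...,1]-q[1])
    dark=p['frame'].max(2)<70
    h=ok&(rr>.06)&(rr<.17)&(z>.055)&(z<.075)&dark
    P=W[h][:,:2]; yaw=None
    if h.sum()>15:
        v=P-q[:2]; a=np.arctan2(v[:,1],v[:,0]); a=np.median(a); yaw=np.degrees(a)+180
        L=np.hypot(*v.T).max()
    else: L=0
    print('pan',np.round(q[:2],4),'rms',round(e,4),m.sum(),'pan yaw',yaw,'L',round(L,3),h.sum())
    return q,yaw,p
if __name__=='__main__':
    import sys
    p=cam('top'); q,y,p=pan(p,[float(sys.argv[1]),float(sys.argv[2])] if len(sys.argv)>2 else None); save(p,sys.argv[-1],s=1.4)
E
python3 bt.py s10;python3 pan.py 0.512 0.3785 t10; python3 go.py 0.4218 -0.349 0.3 180
```

```text
126 [ 0.3567 -0.1174] 0.0016 body [ 0.3573 -0.1176]
160 [ 0.419  -0.3472] 0.0015 body [ 0.4194 -0.3475]
147 [ 0.7109 -0.0213] 0.0013 body [ 0.7111 -0.0216]
162 [ 0.4229 -0.4362] 0.0015 body [ 0.4248 -0.434 ]
165 [ 0.5083 -0.3482] 0.0011 body [ 0.5084 -0.3485]
174 [ 0.5134 -0.4389] 0.0011 body [ 0.5121 -0.4387]
26.48 [ 0.4238 -0.3499  0.2379] [-0.     3.135 -0.013] F [ 1.8 -1.3  5.1] op 0.699
pan [0.5117 0.3786] rms 0.0017 228 pan yaw 63.233831529092186 L 0.16 190
t 26.52 d [ 0.0035  0.0011 -0.1279] twist 0.0001 curyaw -179.99 pos [ 0.424  -0.3502  0.2361] j [-0.9  -0.02  1.79 -0.    1.36 -2.47] F [ 0.5  0.4 -0.4] op 0.703
```

View pics/t10.png

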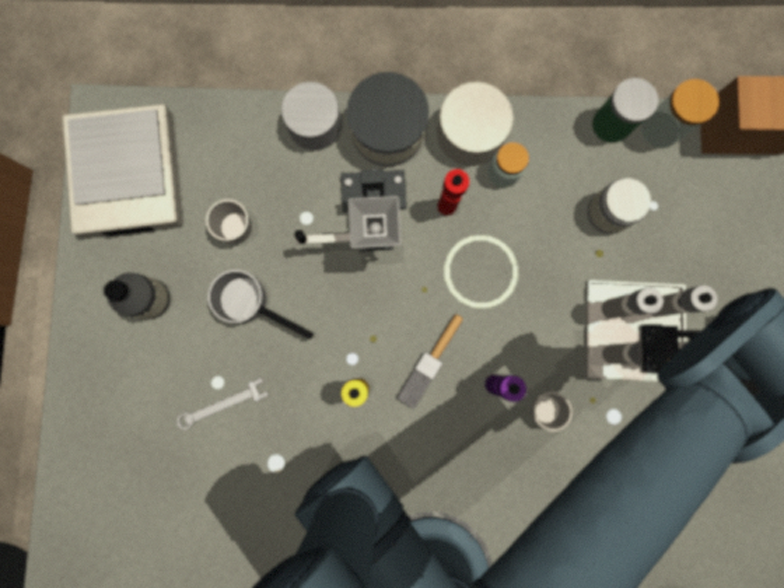

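All four bottles stand on the tray at (0.51,-0.44), (0.42,-0.43), (0.51,-0.35) and (0.42,-0.35). The pan is unmoved at top-view pixel (236,297), and the ring is free at (481,271). Now I'll go to the pan handle.

Request:
servo_tool([
  {"hand": -0.4, "dx": 0, "dy": 0.02, "dz": -0.1, "twist": 0.1},
  {"hand": -0.4, "dx": 0, "dy": 0.13, "dz": -0.12, "twist": 0.25},
  {"hand": -0.4, "dx": 0, "dy": 0.24, "dz": -0.12, "twist": 0.42},
  {"hand": -0.4, "dx": -0.01, "dy": 0.35, "dz": -0.12, "twist": 0.59},
  {"hand": -0.4, "dx": -0.02, "dy": 0.46, "dz": -0.12, "twist": 0.75},
])

```text
t: 27.15
ee_pos: [0.4315, -0.1173, 0.2891]
ee_rot: [1.205, 2.901, 0.0]
force: [0.1, -0.9, 0.2]
opening: 0.695
```

```bash
python3 go.py 0.4508 0.2581 0.28 63.2
```

```text
t 27.15 d [0.5046 0.5573 0.0181] twist 1.1951 curyaw 134.9 pos [ 0.4315 -0.1173  0.2891] j [-0.52 -0.32  1.95  0.    1.5  -1.3 ] F [ 0.1 -0.9  0.2] op 0.695
```

Request:
servo_tool([
  {"hand": -0.4, "dx": 0.07, "dy": 0.08, "dz": 0, "twist": 0.17},
  {"hand": -0.4, "dx": 0.15, "dy": 0.16, "dz": 0, "twist": 0.34},
  {"hand": -0.4, "dx": 0.23, "dy": 0.25, "dz": 0.005, "twist": 0.51},
  {"hand": -0.4, "dx": 0.31, "dy": 0.34, "dz": 0.005, "twist": 0.68},
  {"hand": -0.4, "dx": 0.39, "dy": 0.43, "dz": 0.01, "twist": 0.85},
])

```text
t: 27.78
ee_pos: [0.4435, 0.1391, 0.2853]
ee_rot: [2.233, 2.209, 0.0]
force: [-0.1, -1.0, 0.4]
opening: 0.699
```

```bash
python3 go.py 0.4508 0.2581 0.15 63.2
```

```text
t 27.77 d [0.2381 0.0117 0.2706] twist 0.436 curyaw 89.36 pos [0.4435 0.1391 0.2853] j [ 0.06 -0.27  1.92 -0.    1.49  0.07] F [-0.1 -1.   0.4] op 0.699
```

Request:
servo_tool([
  {"hand": -0.4, "dx": 0.1, "dy": 0.006, "dz": 0.05, "twist": 0.16},
  {"hand": -0.4, "dx": 0.2, "dy": 0.012, "dz": 0.12, "twist": 0.32},
  {"hand": -0.4, "dx": 0.238, "dy": 0.012, "dz": 0.2, "twist": 0.436},
  {"hand": -0.4, "dx": 0.238, "dy": 0.012, "dz": 0.26, "twist": 0.436},
  {"hand": -0.4, "dx": 0.238, "dy": 0.012, "dz": 0.26, "twist": 0.436},
])

```text
t: 28.4
ee_pos: [0.4482, 0.256, 0.1526]
ee_rot: [-2.67, -1.653, 0.01]
force: [0.1, 0.1, 1.4]
opening: 0.7
```

Request:
servo_tool([
  {"hand": -0.4, "dx": 0, "dy": 0, "dz": 0, "twist": 0},
])

```text
t: 28.52
ee_pos: [0.4512, 0.2564, 0.1568]
ee_rot: [2.671, 1.652, 0.003]
force: [-0.2, -0.0, 0.4]
opening: 0.699
```

```bash
python3 - <<'E'
from pan import *
p=wrist();save(p,'w11'); q,y,p2=pan(guess=(.512,.3785)); save(p2,'t11',(130,130,400,320),2.5)
E
python3 go.py 0.4508 0.2581 0.040 63.2
```

```text
pan [0.5108 0.3785] rms 0.0015 103 pan yaw None L 0 0
t 28.62 d [ 0.0015 -0.0036  0.235 ] twist 0.0045 curyaw 63.47 pos [0.4517 0.2565 0.1575] j [ 0.3  -0.01  1.93 -0.    1.22  0.76] F [ 0.6 -0.4  0.5] op 0.702
```

View pics/w11.png

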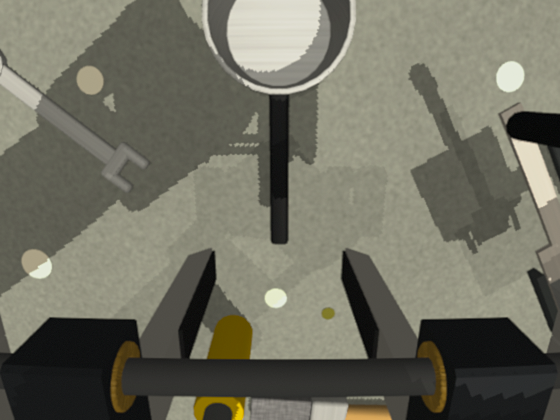

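The handle runs straight at column 279, midway between the fingers, with the pan at (280,30). I'll descend around it and grip.

Request:
servo_tool([
  {"hand": -0.4, "dx": 0, "dy": -0.003, "dz": 0.08, "twist": 0.004},
  {"hand": -0.4, "dx": 0, "dy": -0.003, "dz": 0.15, "twist": 0.004},
  {"hand": -0.4, "dx": 0, "dy": -0.003, "dz": 0.2, "twist": 0.004},
  {"hand": -0.4, "dx": 0, "dy": -0.003, "dz": 0.234, "twist": 0.004},
  {"hand": -0.4, "dx": 0, "dy": -0.003, "dz": 0.234, "twist": 0.004},
], newtons=15)

```text
t: 29.25
ee_pos: [0.449, 0.2569, 0.0384]
ee_rot: [-2.675, -1.647, 0.001]
force: [1.0, 0.1, 0.4]
opening: 0.705
```

Request:
servo_tool([
  {"hand": 0.2, "dx": 0, "dy": 0, "dz": 0, "twist": 0},
  {"hand": 0.5, "dx": 0, "dy": 0, "dz": 0, "twist": 0},
  {"hand": 0.7, "dx": 0, "dy": 0, "dz": 0, "twist": 0},
  {"hand": 0.85, "dx": 0, "dy": 0, "dz": 0, "twist": 0},
  {"hand": 1, "dx": 0, "dy": 0, "dz": 0, "twist": 0},
])

```text
t: 29.88
ee_pos: [0.4491, 0.2571, 0.0387]
ee_rot: [2.675, 1.648, 0.0]
force: [2.2, -0.2, 0.5]
opening: 0.202
```

Request:
servo_tool([
  {"hand": 1, "dx": 0, "dy": 0, "dz": 0, "twist": 0},
  {"hand": 1, "dx": 0, "dy": 0, "dz": 0, "twist": 0},
])

```text
t: 30.12
ee_pos: [0.4493, 0.257, 0.0387]
ee_rot: [2.675, 1.647, 0.0]
force: [0.1, -0.3, -0.2]
opening: 0.15
```

```bash
python3 - <<'E'
from pan import *
q,y,p2=pan(guess=(.512,.3785)); s=st();print(s['ft_torque'])
S=cloud(cam('scene'));pan(cam('scene'),(.513,.378))
E
python3 go.py 0.4508 0.2581 0.040 63.2
```

```text
pan [0.5112 0.3786] rms 0.0015 168 pan yaw None L 0 1
30.18 [0.4493 0.257  0.0387] [2.675 1.647 0.   ] F [ 0.2 -0.6  0.2] op 0.148
[-0.38724627  0.01428282 -0.09281423]
pan [0.5151 0.3784] rms 0.0024 100 pan yaw None L 0 14
t 30.27 d [ 0.0033  0.0018 -0.0026] twist 0.0009 curyaw 63.25 pos [0.4493 0.257  0.0387] j [ 0.3   0.16  1.99 -0.    0.99  0.77] F [ 1.3 -1.   0.9] op 0.146
```

```bash
cat > path.py <<'E'
import numpy as np,json,sys
# path.py L x0 y0 yaw0 x1 y1 yaw1 n : pan centre path -> tool rows (tool x along handle to the pan)
L,x0,y0,a0,x1,y1,a1,n=map(float,sys.argv[1:9]); n=int(n)
hand=1
f=np.linspace(0,1,n+1); 
def tool(k):
    a=np.radians(a0+(a1-a0)*k); c=np.array([x0+(x1-x0)*k,y0+(y1-y0)*k]); return c-L*np.array([np.cos(a),np.sin(a)]),a
for i in range(0,n,5):
    p0,b0=tool(f[i]); rows=[]
    for j in range(i+1,min(i+6,n+1)):
        p,b=tool(f[j]); d=p-p0
        # tool x=(cos,sin), tool y=(sin,-cos) (z down)
        rows.append({"hand":hand,"dx":round((d@[np.cos(b0),np.sin(b0)])/.5,3)+0.,"dy":round((d@[np.sin(b0),-np.cos(b0)])/.5,3)+0.,"dz":0,"twist":round(-np.degrees(b-b0)/60,3)+0.})
    print(json.dumps(rows), np.round(tool(f[min(i+5,n)])[0],4))
E
python3 path.py 0.1366 0.5125 0.3785 63.2 0.626 0.119 0 25
```

```text
[{"hand": 1, "dx": -0.014, "dy": 0.005, "dz": 0, "twist": 0.042}, {"hand": 1, "dx": -0.028, "dy": 0.011, "dz": 0, "twist": 0.084}, {"hand": 1, "dx": -0.041, "dy": 0.016, "dz": 0, "twist": 0.126}, {"hand": 1, "dx": -0.054, "dy": 0.022, "dz": 0, "twist": 0.169}, {"hand": 1, "dx": -0.066, "dy": 0.028, "dz": 0, "twist": 0.211}] [0.4484 0.2211]
[{"hand": 1, "dx": -0.01, "dy": 0.008, "dz": 0, "twist": 0.042}, {"hand": 1, "dx": -0.019, "dy": 0.016, "dz": 0, "twist": 0.084}, {"hand": 1, "dx": -0.028, "dy": 0.025, "dz": 0, "twist": 0.126}, {"hand": 1, "dx": -0.037, "dy": 0.033, "dz": 0, "twist": 0.169}, {"hand": 1, "dx": -0.045, "dy": 0.041, "dz": 0, "twist": 0.211}] [0.4501 0.1908]
[{"hand": 1, "dx": -0.005, "dy": 0.01, "dz": 0, "twist": 0.042}, {"hand": 1, "dx": -0.01, "dy": 0.02, "dz": 0, "twist": 0.084}, {"hand": 1, "dx": -0.014, "dy": 0.03, "dz": 0, "twist": 0.126}, {"hand": 1, "dx": -0.018, "dy": 0.04, "dz": 0, "twist": 0.169}, {"hand": 1, "dx": -0.021, "dy": 0.05, "dz": 0, "twist": 0.211}] [0.4571 0.1645]
[{"hand": 1, "dx": 0.0, "dy": 0.011, "dz": 0, "twist": 0.042}, {"hand": 1, "dx": 0.0, "dy": 0.021, "dz": 0, "twist": 0.084}, {"hand": 1, "dx": 0.0, "dy": 0.032, "dz": 0, "twist": 0.126}, {"hand": 1, "dx": 0.002, "dy": 0.043, "dz": 0, "twist": 0.169}, {"hand": 1, "dx": 0.003, "dy": 0.053, "dz": 0, "twist": 0.211}] [0.47  0.141]
[{"hand": 1, "dx": 0.005, "dy": 0.01, "dz": 0, "twist": 0.042}, {"hand": 1, "dx": 0.01, "dy": 0.02, "dz": 0, "twist": 0.084}, {"hand": 1, "dx": 0.015, "dy": 0.031, "dz": 0, "twist": 0.126}, {"hand": 1, "dx": 0.022, "dy": 0.041, "dz": 0, "twist": 0.169}, {"hand": 1, "dx": 0.028, "dy": 0.051, "dz": 0, "twist": 0.211}] [0.4894 0.119 ]
```

Request:
servo_tool([
  {"hand": 1, "dx": -0.014, "dy": 0.005, "dz": 0, "twist": 0.042},
  {"hand": 1, "dx": -0.028, "dy": 0.011, "dz": 0, "twist": 0.084},
  {"hand": 1, "dx": -0.041, "dy": 0.016, "dz": 0, "twist": 0.126},
  {"hand": 1, "dx": -0.054, "dy": 0.022, "dz": 0, "twist": 0.169},
  {"hand": 1, "dx": -0.066, "dy": 0.028, "dz": 0, "twist": 0.211},
], newtons=25)

```text
t: 30.9
ee_pos: [0.4466, 0.2208, 0.0386]
ee_rot: [-2.842, -1.338, 0.0]
force: [-2.3, 4.1, 0.6]
opening: 0.144
```

```bash
python3 - <<'E'
from pan import *
s=st();print(np.round(s['ft_torque'],2))
q,y,p2=pan(guess=(.535,.327)); save(p2,'t12',(130,130,400,320),2.5)
E
python3 go.py 0.4484 0.2211 0.0387 50.5
```

```text
30.9 [0.4466 0.2208 0.0386] [-2.842 -1.338  0.   ] F [-2.3  4.1  0.6] op 0.144
[0.72 0.29 0.43]
pan [0.5305 0.3288] rms 0.0014 179 pan yaw None L 0 0
t 30.95 d [ 0.0038  0.0018 -0.0003] twist -0.0023 curyaw 50.36 pos [0.4465 0.2202 0.0385] j [ 0.23  0.12  2.04 -0.    0.98  0.92] F [-2.6  1.   3.8] op 0.146
```

View pics/t12.png

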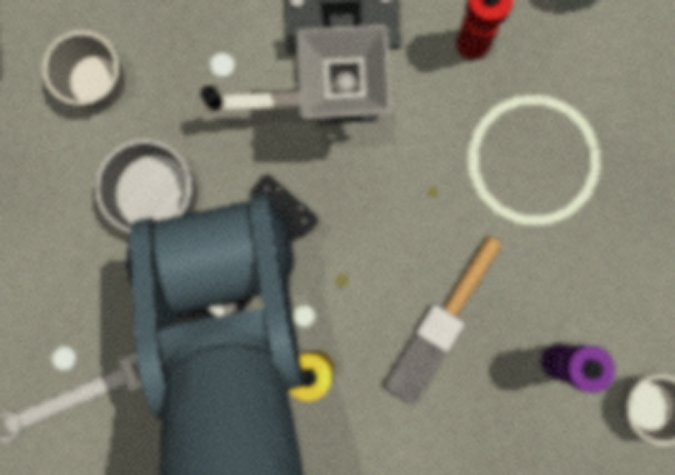

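Request:
servo_tool([
  {"hand": 1, "dx": -0.01, "dy": 0.008, "dz": 0, "twist": 0.042},
  {"hand": 1, "dx": -0.019, "dy": 0.016, "dz": 0, "twist": 0.084},
  {"hand": 1, "dx": -0.028, "dy": 0.025, "dz": 0, "twist": 0.126},
  {"hand": 1, "dx": -0.037, "dy": 0.033, "dz": 0, "twist": 0.169},
  {"hand": 1, "dx": -0.045, "dy": 0.041, "dz": 0, "twist": 0.211},
])

```text
t: 31.58
ee_pos: [0.4483, 0.1905, 0.0386]
ee_rot: [2.972, 1.017, -0.0]
force: [-1.4, 4.3, 0.3]
opening: 0.15
```

Run:
```python
from pan import *
s=st();print(np.round(s['ft_torque'],2))
q,y,p2=pan(guess=(.555,.275)); p=cam('scene');save(p,'s13',(180,0,480,260),2.5)
```

```text
31.57 [0.4483 0.1905 0.0386] [ 2.972  1.017 -0.   ] F [-1.4  4.3  0.3] op 0.15
[0.72 0.33 0.52]
pan [0.5522 0.2797] rms 0.0016 205 pan yaw None L 0 0
```

View pics/s13.png

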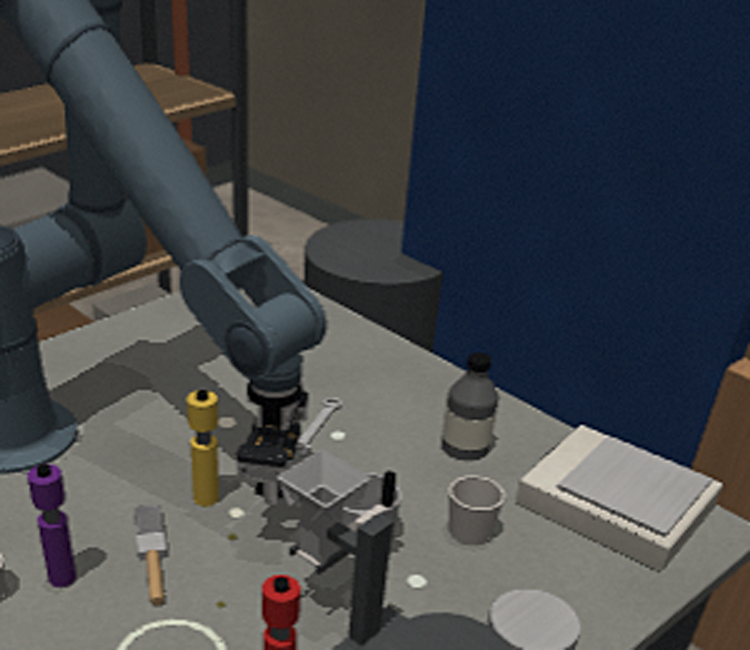

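Request:
servo_tool([
  {"hand": 1, "dx": -0.005, "dy": 0.01, "dz": 0, "twist": 0.042},
  {"hand": 1, "dx": -0.01, "dy": 0.02, "dz": 0, "twist": 0.084},
  {"hand": 1, "dx": -0.014, "dy": 0.03, "dz": 0, "twist": 0.126},
  {"hand": 1, "dx": -0.018, "dy": 0.04, "dz": 0, "twist": 0.169},
  {"hand": 1, "dx": -0.021, "dy": 0.05, "dz": 0, "twist": 0.211},
])

```text
t: 32.3
ee_pos: [0.4555, 0.1644, 0.0386]
ee_rot: [3.066, 0.683, -0.0]
force: [-1.5, 4.5, 1.7]
opening: 0.149
```

Request:
servo_tool([
  {"hand": 1, "dx": 0.0, "dy": 0.011, "dz": 0, "twist": 0.042},
  {"hand": 1, "dx": 0.0, "dy": 0.021, "dz": 0, "twist": 0.084},
  {"hand": 1, "dx": 0.0, "dy": 0.032, "dz": 0, "twist": 0.126},
  {"hand": 1, "dx": 0.002, "dy": 0.043, "dz": 0, "twist": 0.169},
  {"hand": 1, "dx": 0.003, "dy": 0.053, "dz": 0, "twist": 0.211},
])

```text
t: 32.92
ee_pos: [0.4684, 0.1411, 0.0387]
ee_rot: [3.123, 0.341, 0.0]
force: [-1.8, 4.3, 0.2]
opening: 0.152
```

Run:
```python
from pan import *
s=st();print(np.round(s['ft_torque'],2),np.degrees(np.arctan2(*R.from_rotvec(s['ee_rot']).as_matrix()[[1,0],0])))
q,y,p2=pan(guess=(.6,.171)); save(p2,'t14',(130,130,400,320),2.5);p=cam('scene');save(p,'s14',(280,100,440,240),4); pan(p,(.6,.171))
```

```text
32.92 [0.4684 0.1411 0.0387] [3.123 0.341 0.   ] F [-1.8  4.3  0.2] op 0.152
[0.71 0.33 0.55] 12.445336394295214
pan [0.5995 0.1794] rms 0.0015 148 pan yaw None L 0 9
pan [0.6034 0.1739] rms 0.0025 25 pan yaw 17.626146702978303 L 0.16 153
```

View pics/s14.png

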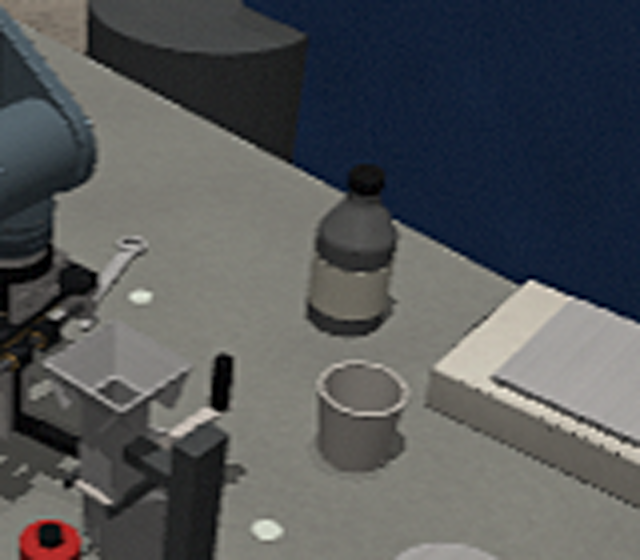

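View pics/t14.png

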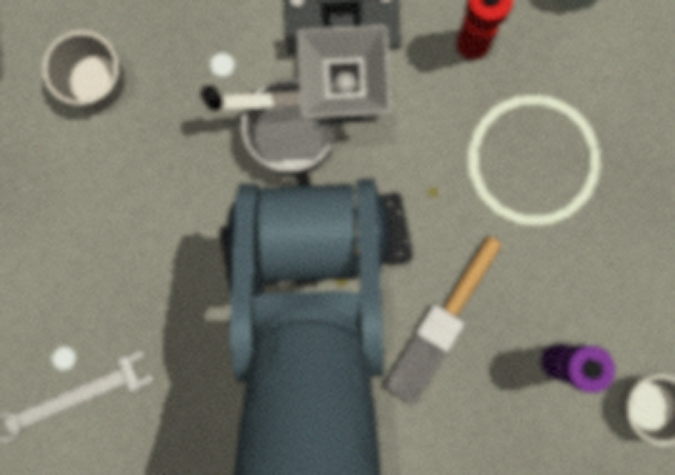

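Request:
servo_tool([
  {"hand": 1, "dx": 0.005, "dy": 0.01, "dz": 0, "twist": 0.042},
  {"hand": 1, "dx": 0.01, "dy": 0.02, "dz": 0, "twist": 0.084},
  {"hand": 1, "dx": 0.015, "dy": 0.031, "dz": 0, "twist": 0.126},
  {"hand": 1, "dx": 0.022, "dy": 0.041, "dz": 0, "twist": 0.169},
  {"hand": 1, "dx": 0.028, "dy": 0.051, "dz": 0, "twist": 0.211},
])

```text
t: 33.65
ee_pos: [0.4874, 0.1195, 0.0386]
ee_rot: [-3.141, 0.005, 0.0]
force: [-1.9, 4.6, 2.1]
opening: 0.156
```

Run:
```python
from pan import *
s=st();print(np.round(s['ft_torque'],2),np.degrees(np.arctan2(*R.from_rotvec(s['ee_rot']).as_matrix()[[1,0],0])))
q,y,p2=pan(guess=(.622,.125)); save(p2,'t15',(200,120,330,230),5);p=cam('scene');save(p,'s15',(230,120,390,260),4); pan(p,(.624,.125))
```

```text
33.65 [0.4874 0.1195 0.0386] [-3.141  0.005  0.   ] F [-1.9  4.6  2.1] op 0.156
[0.8  0.36 0.47] -0.18571310922861198
pan [0.6235 0.1312] rms 0.0016 102 pan yaw 115.836234814998 L 0.17 29
pan [0.6278 0.1261] rms 0.0018 66 pan yaw 8.066921653124666 L 0.144 152
```

View pics/s15.png

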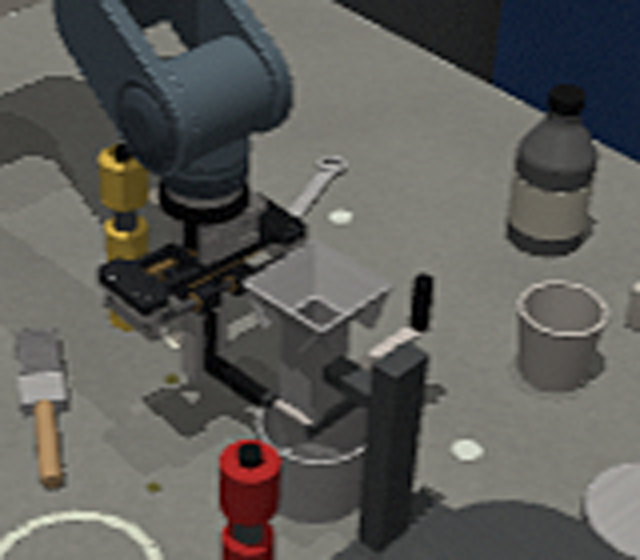

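View pics/t15.png

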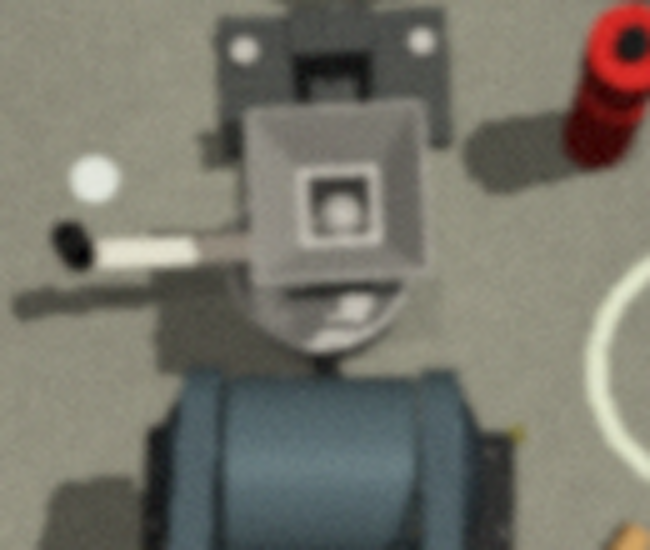

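```bash
cat > pf.py <<'E'
from m import *
from pan import pan
def panfit(g,name=None,verbose=True):
    out=[]
    P=[]
    for c in ('top','scene'):
        p=cam(c); W=cloud(p); z=W[...,2]; rr=np.hypot(W[...,0]-g[0],W[...,1]-g[1]); ok=np.isfinite(z)
        if name: save(p,name+c[0],None,1.4)
        # pan visible mask: rim z
        rim=ok&(z>.070)&(z<.082)&(abs(rr-.048)<.012)
        A=W[rim]
        res=[A]
        if c=='scene':
            Rm,t=pose(p)
            wall=ok&(z>.012)&(z<.066)&(abs(rr-.048)<.014)&(((W[...,0]-g[0])*(t[0]-g[0])+(W[...,1]-g[1])*(t[1]-g[1]))>0)
            B=W[wall]
        else: B=np.zeros((0,3))
        def f(q):
            a=np.hypot(A[:,0]-q[0],A[:,1]-q[1])-.048; b=np.hypot(B[:,0]-q[0],B[:,1]-q[1])-(.046+.004*B[:,2]/.075)
            return np.r_[a,b]
        s=least_squares(f,g,loss='soft_l1',f_scale=.0015); out.append(s.x)
        P.append((A,B))
        print(c,np.round(s.x,4),len(A),len(B),'med|res|',round(np.median(abs(f(s.x))),4))
        if len(B):
            s2=least_squares(lambda q:np.hypot(B[:,0]-q[0],B[:,1]-q[1])-(.046+.004*B[:,2]/.075),g,loss='soft_l1',f_scale=.0015);print('  wall only',np.round(s2.x,4))
    return out
if __name__=='__main__':
    import sys; panfit([float(sys.argv[1]),float(sys.argv[2])],sys.argv[3] if len(sys.argv)>3 else None)
E
python3 pf.py .625 .128
python3 - <<'E'
from m import *
p=wrist(); save(p,'w15'); 
p=cam('scene');W=cloud(p);T=cloud(cam('top'))
for n,W in(('S',W),('T',T)):
  z=W[...,2]
  # chute square walls below the funnel z .11-.18
  m=(abs(W[...,0]-.626)<.07)&(abs(W[...,1]-.119)<.07)&(z>.12)&(z<.175)
  print(n,'chute pts',m.sum(), W[m].mean(0) if m.sum() else '')
  m=(abs(W[...,0]-.626)<.07)&(abs(W[...,1]-.119)<.07)&(z>.217)&(z<.235)
  print(n,'funnel',cv2.minAreaRect(W[m][:,:2].astype(np.float32)), np.percentile(W[m][:,0],[1,99]),np.percentile(W[m][:,1],[1,99]))
E
```

```text
top [0.6247 0.1265] 83 0 med|res| 0.001
scene [0.6263 0.1258] 54 226 med|res| 0.0011
  wall only [0.6261 0.1258]
S chute pts 285 [0.64632795 0.11024545 0.15076385]
S funnel ((0.6272222995758057, 0.11967658996582031), (0.08499967306852341, 0.0879865363240242), 6.105245113372803) [0.5856357  0.67120056] [0.07561727 0.16249984]
T chute pts 143 [0.64843056 0.1212294  0.16161981]
T funnel ((0.6261295676231384, 0.11935064941644669), (0.08384431153535843, 0.08352027088403702), 4.385734558105469) [0.58284202 0.66950912] [0.07687564 0.16177418]
```

View pics/w15.png

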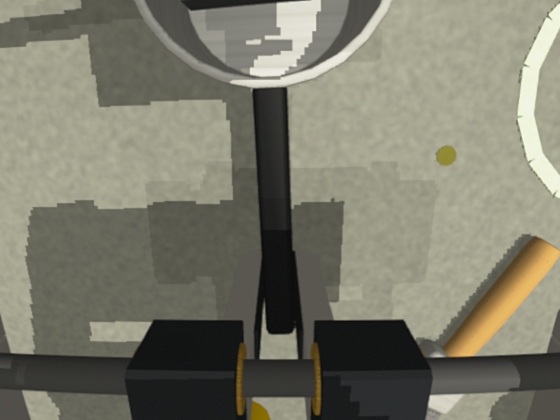

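Pan centre is about (0.6255, 0.126) and the chute about (0.6265, 0.1195), so I'll nudge 6.5 mm toward -y.

Request:
servo_tool([
  {"hand": 1, "dx": 0.001, "dy": 0.004, "dz": 0, "twist": 0},
  {"hand": 1, "dx": 0.002, "dy": 0.008, "dz": 0, "twist": 0},
  {"hand": 1, "dx": 0.003, "dy": 0.012, "dz": 0, "twist": 0},
  {"hand": 1, "dx": 0.003, "dy": 0.014, "dz": 0, "twist": 0},
])

```text
t: 34.5
ee_pos: [0.4876, 0.1131, 0.0384]
ee_rot: [-3.141, 0.0, 0.004]
force: [-3.2, 5.4, 3.6]
opening: 0.149
```

```bash
python3 pf.py .626 .12; python3 go.py .4874 .1195 .0386 0
```

```text
top [0.6239 0.1257] 89 0 med|res| 0.0011
scene [0.6255 0.125 ] 50 219 med|res| 0.001
  wall only [0.6254 0.1252]
t 34.6 d [-0.0008 -0.0128 -0.0002] twist -0.0001 curyaw -0.01 pos [0.4878 0.1131 0.0385] j [0.   0.13 2.04 0.   0.98 1.57] F [-2.6  5.1  3.4] op 0.152
```

Request:
servo_tool([
  {"hand": 1, "dx": 0, "dy": 0, "dz": 0, "twist": 0},
  {"hand": 1, "dx": 0, "dy": 0, "dz": 0, "twist": 0},
], newtons=40)

```text
t: 34.85
ee_pos: [0.4886, 0.1128, 0.0386]
ee_rot: [-3.141, 0.001, 0.001]
force: [-0.9, 4.7, 1.9]
opening: 0.15
```

```bash
python3 pf.py .626 .124; python3 go.py .4874 .1195 .0386 0
```

```text
top [0.625  0.1208] 76 0 med|res| 0.001
scene [0.6266 0.1203] 56 219 med|res| 0.001
  wall only [0.6266 0.1206]
t 34.95 d [-0.0023 -0.0135 -0.0001] twist -0.0006 curyaw -0.04 pos [0.4886 0.1127 0.0386] j [0.   0.13 2.03 0.   0.98 1.57] F [-0.7  4.7  1.8] op 0.148
```

Pan centre is now (0.6258, 0.1205), about 1.3 mm from the chute axis. I'll release and rise.

Request:
servo_tool([
  {"hand": 0.6, "dx": 0, "dy": 0, "dz": 0, "twist": 0},
  {"hand": 0.3, "dx": 0, "dy": 0, "dz": 0, "twist": 0},
  {"hand": 0.2, "dx": 0, "dy": 0, "dz": 0, "twist": 0},
  {"hand": 0.2, "dx": 0, "dy": 0, "dz": -0.06, "twist": 0},
  {"hand": 0.2, "dx": 0, "dy": 0, "dz": -0.16, "twist": 0},
])

```text
t: 35.58
ee_pos: [0.4871, 0.1123, 0.1177]
ee_rot: [3.141, -0.002, -0.008]
force: [0.4, -0.6, 0.3]
opening: 0.401
```

Request:
servo_tool([
  {"hand": -0.4, "dx": 0, "dy": 0, "dz": -0.12, "twist": 0.1},
  {"hand": -0.4, "dx": 0, "dy": 0, "dz": -0.24, "twist": 0.1},
  {"hand": -0.4, "dx": 0, "dy": 0, "dz": -0.34, "twist": 0.1},
])

```text
t: 35.95
ee_pos: [0.4889, 0.1124, 0.2913]
ee_rot: [3.137, -0.166, 0.003]
force: [1.3, -0.2, -0.6]
opening: 0.678
```

```bash
python3 pf.py .626 .122 t17
python3 - <<'E'
from m import *
for c in('top','scene'):
  p=cam(c);W=cloud(p);z=W[...,2]
  m=(abs(W[...,0]-.617)<.05)&(abs(W[...,1]-.254)<.05)&(z>.112)&(z<.165)
  print(c,m.sum(),np.round(circ(W[m][:,:2],.009)[0][:2],4),circ(W[m][:,:2],.009)[1])
E
python3 go.py .617 .254 .114 90
```

```text
top [0.626 0.122] 0 0 med|res| nan
scene [0.6312 0.1177] 17 27 med|res| 0.0064
  wall only [0.6327 0.1172]
top 65 [0.616  0.2539] 0.002923833807181216
scene 62 [0.6184 0.2535] 0.002127165165963954
t 36.15 d [ 0.2239 -0.3086  0.3509] twist -1.601 curyaw -6.06 pos [0.4891 0.1124 0.2893] j [-0.   -0.17  1.83 -0.    1.48  1.68] F [ 0.  -0.7 -1.3] op 0.701
  return _methods._mean(a, axis=axis, dtype=dtype,
  ret = ret.dtype.type(ret / rcount)
```

View pics/t17t.png

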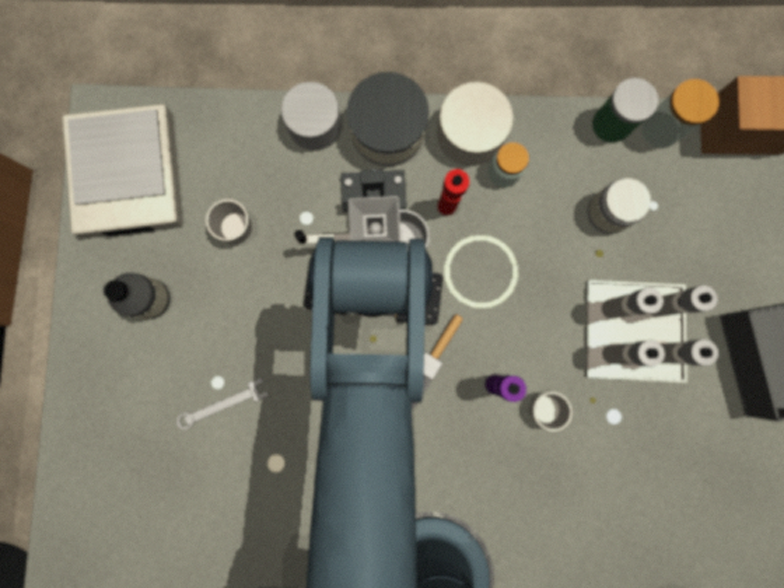

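The pan has just been knocked: it now shows at about (408,228) in the top view, to the right of the chute. I'll locate it.

```bash
python3 - <<'E'
from m import *
p=wrist(); save(p,'w18'); W=cloud(p); z=W[...,2]
m=np.isfinite(z)&(z>.055)&(z<.075)&(p['frame'].max(2)<75)&(W[...,0]<.62)&(W[...,0]>.43)&(abs(W[...,1]-.1)<.12)
P=W[m]; print(m.sum(), P.mean(0) if m.sum() else '')
if m.sum()>10:
    vx,vy,x,y=cv2.fitLine(P[:,:2].astype(np.float32),cv2.DIST_HUBER,0,.01,.01).ravel(); print('handle line',vx,vy,x,y,np.degrees(np.arctan2(vy,vx)), P[:,0].min(),P[:,0].max(),P[:,1].min(),P[:,1].max())
m=np.isfinite(z)&(z>.069)&(z<.082)&(W[...,0]>.54)&(W[...,0]<.7)&(abs(W[...,1]-.08)<.09)&(p['frame'].min(2)>80)
print(m.sum(), circ(W[m][:,:2],.048))
E
python3 pf.py .632 .075 t18;  python3 pf.py .636 .08
```

```text
1415 [0.53331784 0.05448285 0.06490794]
handle line 0.9954943 0.094821066 0.51090026 0.053097237 5.441021 0.472429881756973 0.6199381778807568 0.022017003663591342 0.06762540200765645
589 (array([0.63312862, 0.06578487, 0.048     ]), np.float64(0.0012321374945616736))
top [0.6324 0.069 ] 66 0 med|res| 0.0011
scene [0.635  0.0677] 88 169 med|res| 0.0009
  wall only [0.6346 0.068 ]
top [0.6327 0.0695] 65 0 med|res| 0.0013
scene [0.635  0.0678] 75 166 med|res| 0.0009
  wall only [0.6347 0.0678]
```

View pics/w18.png

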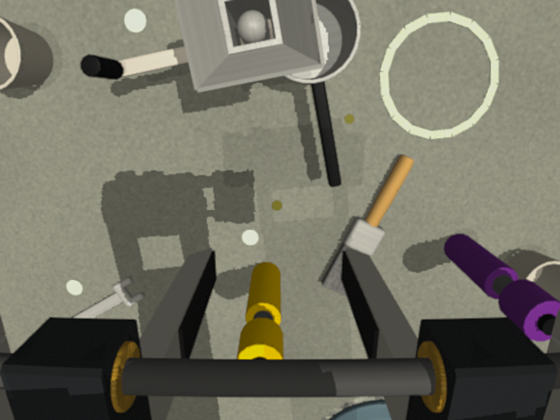

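View pics/t18s.png

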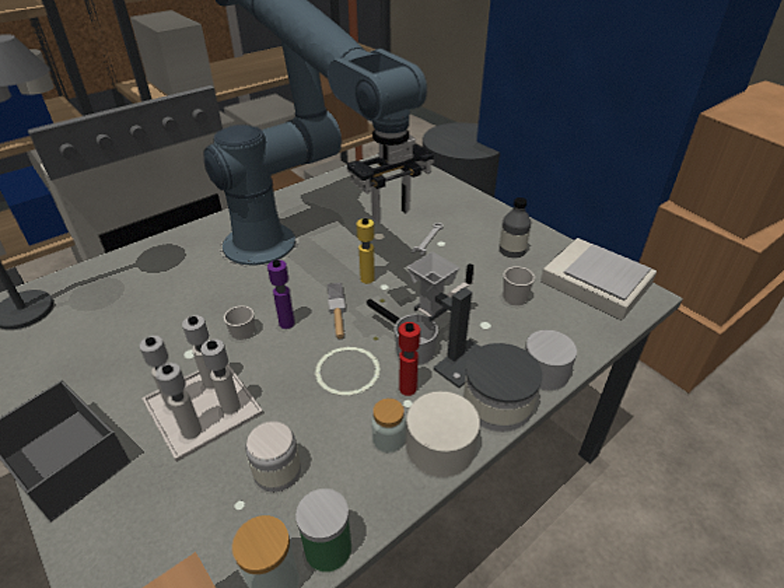

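The pan is at about (0.634, 0.068) with yaw about 7°; the handle end is at (333,185) in the wrist view. I'll re-grip the handle and slide the pan back.

```bash
python3 go.py .5147 .0535 .15 6.8
```

```text
t 36.4 d [0.0665 0.1117 0.2732] twist -0.2141 curyaw -6.05 pos [0.488  0.1126 0.2867] j [-0.   -0.17  1.84 -0.    1.48  1.68] F [-0.3 -0.5 -0.8] op 0.7
```

Request:
servo_tool([
  {"hand": 0.3, "dx": 0.03, "dy": 0.06, "dz": 0.05, "twist": -0.1},
  {"hand": 0.3, "dx": 0.066, "dy": 0.112, "dz": 0.12, "twist": -0.214},
  {"hand": 0.3, "dx": 0.066, "dy": 0.112, "dz": 0.2, "twist": -0.214},
  {"hand": 0.3, "dx": 0.066, "dy": 0.112, "dz": 0.26, "twist": -0.214},
  {"hand": 0.3, "dx": 0.066, "dy": 0.112, "dz": 0.26, "twist": -0.214},
])

```text
t: 37.02
ee_pos: [0.5132, 0.0536, 0.1552]
ee_rot: [-3.135, -0.186, 0.011]
force: [-0.3, 0.6, 0.2]
opening: 0.353
```

```bash
python3 - <<'E'
from h import *
p=wrist(); save(p,'w19')
E
python3 go.py .5147 .0535 .0387 6.8
```

```text
t 37.08 d [5.000e-04 2.000e-04 2.375e-01] twist -0.0001 curyaw 6.8 pos [0.5148 0.0535 0.1575] j [-0.12 -0.02  1.93 -0.    1.23  1.34] F [0.2 0.3 0.3] op 0.352
```

View pics/w19.png

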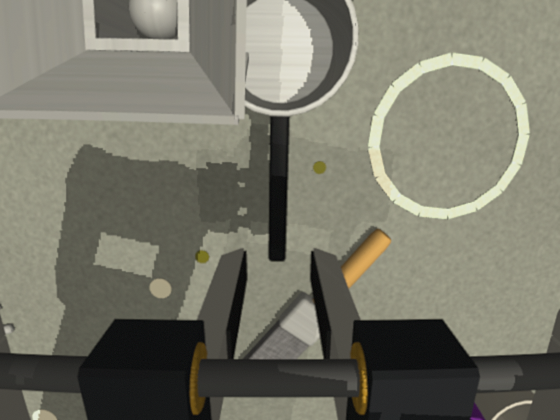

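The handle is centred at column 279 between the fingers. I'll descend and grip at 40 N.

Request:
servo_tool([
  {"hand": 0.3, "dx": 0, "dy": 0, "dz": 0.08, "twist": 0},
  {"hand": 0.3, "dx": 0, "dy": 0, "dz": 0.15, "twist": 0},
  {"hand": 0.3, "dx": 0, "dy": 0, "dz": 0.2, "twist": 0},
  {"hand": 0.3, "dx": 0, "dy": 0, "dz": 0.236, "twist": 0},
  {"hand": 0.5, "dx": 0, "dy": 0, "dz": 0.236, "twist": 0},
], newtons=40)

```text
t: 37.7
ee_pos: [0.5156, 0.0535, 0.0404]
ee_rot: [-3.136, -0.187, 0.001]
force: [-0.2, -0.6, -1.0]
opening: 0.281
```

Request:
servo_tool([
  {"hand": 0.6, "dx": 0, "dy": 0, "dz": 0, "twist": 0},
  {"hand": 0.7, "dx": 0, "dy": 0, "dz": 0, "twist": 0},
  {"hand": 0.8, "dx": 0, "dy": 0, "dz": 0, "twist": 0},
  {"hand": 1, "dx": 0, "dy": 0, "dz": 0, "twist": 0},
  {"hand": 1, "dx": 0, "dy": 0, "dz": 0, "twist": 0},
])

```text
t: 38.33
ee_pos: [0.5166, 0.0533, 0.0416]
ee_rot: [3.136, 0.186, 0.003]
force: [-0.2, -0.5, 6.5]
opening: 0.143
```

```bash
python3 pf.py .634 .068; python3 go.py .5147 .0535 .0387 6.8
```

```text
top [0.6323 0.0691] 78 0 med|res| 0.0011
scene [0.6349 0.0674] 94 168 med|res| 0.0008
  wall only [0.6346 0.0678]
t 38.42 d [-0.0037 -0.001   0.0057] twist -0.0001 curyaw 6.8 pos [0.5166 0.0532 0.0416] j [-0.12  0.16  1.99 -0.    0.99  1.34] F [-1.2  0.5  5.6] op 0.146
```

Fz +5.6 N means I'm pressing down on the handle slightly. I'll relieve it by about 1 mm.

Request:
servo_tool([
  {"hand": 1, "dx": 0, "dy": 0, "dz": -0.002, "twist": 0},
  {"hand": 1, "dx": 0, "dy": 0, "dz": -0.002, "twist": 0},
])

```text
t: 38.67
ee_pos: [0.5164, 0.0533, 0.0419]
ee_rot: [3.136, 0.186, 0.003]
force: [2.4, -0.7, 1.4]
opening: 0.145
```

```bash
python3 pf.py .634 .068; python3 go.py .5147 .0535 .0387 6.8; python3 path.py 0.1185 .6335 .0683 6.8 .6266 .1195 6.8 8
```

```text
top [0.6324 0.0692] 78 0 med|res| 0.001
scene [0.6346 0.0676] 89 161 med|res| 0.001
  wall only [0.6342 0.0681]
t 38.77 d [-0.0034 -0.0007  0.0063] twist -0.0001 curyaw 6.79 pos [0.5164 0.0533 0.0419] j [-0.12  0.16  1.99  0.    0.99  1.34] F [ 3.1 -0.7  0.3] op 0.146
[{"hand": 1, "dx": 0.0, "dy": -0.013, "dz": 0, "twist": 0.0}, {"hand": 1, "dx": 0.0, "dy": -0.026, "dz": 0, "twist": 0.0}, {"hand": 1, "dx": -0.001, "dy": -0.039, "dz": 0, "twist": 0.0}, {"hand": 1, "dx": -0.001, "dy": -0.052, "dz": 0, "twist": 0.0}, {"hand": 1, "dx": -0.001, "dy": -0.065, "dz": 0, "twist": 0.0}] [0.5115 0.0863]
[{"hand": 1, "dx": 0.0, "dy": -0.013, "dz": 0, "twist": 0.0}, {"hand": 1, "dx": 0.0, "dy": -0.026, "dz": 0, "twist": 0.0}, {"hand": 1, "dx": -0.001, "dy": -0.039, "dz": 0, "twist": 0.0}] [0.5089 0.1055]
```

Request:
servo_tool([
  {"hand": 1, "dx": 0, "dy": -0.013, "dz": 0, "twist": 0},
  {"hand": 1, "dx": 0, "dy": -0.026, "dz": 0, "twist": 0},
  {"hand": 1, "dx": -0.001, "dy": -0.039, "dz": 0, "twist": 0},
  {"hand": 1, "dx": -0.001, "dy": -0.052, "dz": 0, "twist": 0},
  {"hand": 1, "dx": -0.001, "dy": -0.065, "dz": 0, "twist": 0},
])

```text
t: 39.4
ee_pos: [0.5113, 0.085, 0.0417]
ee_rot: [3.134, 0.185, -0.001]
force: [0.5, -5.6, 3.1]
opening: 0.145
```

Request:
servo_tool([
  {"hand": 1, "dx": 0, "dy": -0.013, "dz": 0, "twist": 0},
  {"hand": 1, "dx": 0, "dy": -0.026, "dz": 0, "twist": 0},
  {"hand": 1, "dx": -0.001, "dy": -0.039, "dz": 0, "twist": 0},
  {"hand": 1, "dx": -0.001, "dy": -0.039, "dz": 0, "twist": 0},
])

```text
t: 39.9
ee_pos: [0.5085, 0.1049, 0.0418]
ee_rot: [3.135, 0.187, -0.0]
force: [1.1, -3.3, 3.9]
opening: 0.145
```

```bash
python3 pf.py .627 .117; python3 go.py .5089 .1055 .042 6.8
```

```text
top [0.6255 0.1187] 42 0 med|res| 0.0009
scene [0.6268 0.1178] 59 220 med|res| 0.0009
  wall only [0.6267 0.1179]
t 40.0 d [ 0.001  -0.0013 -0.0005] twist -0.0 curyaw 6.8 pos [0.5085 0.1048 0.0417] j [-0.02  0.16  1.99 -0.    0.99  1.44] F [ 0.8 -3.4  3.8] op 0.147
```

Request:
servo_tool([
  {"hand": 0.65, "dx": 0, "dy": -0.002, "dz": -0.001, "twist": 0},
  {"hand": 0.5, "dx": 0, "dy": -0.002, "dz": -0.001, "twist": 0},
  {"hand": 0.3, "dx": 0, "dy": -0.002, "dz": -0.001, "twist": 0},
  {"hand": 0.3, "dx": 0, "dy": -0.002, "dz": -0.06, "twist": 0},
  {"hand": 0.3, "dx": 0, "dy": -0.002, "dz": -0.16, "twist": 0},
])

```text
t: 40.62
ee_pos: [0.5062, 0.1061, 0.1202]
ee_rot: [-3.135, -0.186, 0.009]
force: [0.3, 0.1, 1.1]
opening: 0.346
```

Request:
servo_tool([
  {"hand": 0, "dx": -0.02, "dy": 0, "dz": -0.12, "twist": 0},
  {"hand": 0, "dx": -0.03, "dy": 0, "dz": -0.24, "twist": 0},
  {"hand": 0, "dx": -0.03, "dy": 0, "dz": -0.34, "twist": 0},
])

```text
t: 41.0
ee_pos: [0.4931, 0.1044, 0.294]
ee_rot: [-3.136, -0.187, -0.002]
force: [0.4, 0.2, 0.3]
opening: 0.502
```

```bash
python3 pf.py .627 .119 t20; python3 go.py .6172 .2538 .29 94
```

```text
top [0.6359 0.1196] 4 0 med|res| 0.0001
scene [0.6269 0.1179] 62 218 med|res| 0.0009
  wall only [0.6267 0.1179]
t 41.1 d [ 0.2756 -0.268   0.0198] twist -1.4529 curyaw 6.83 pos [0.4962 0.1044 0.2984] j [-0.02 -0.17  1.82  0.    1.48  1.43] F [0.1 0.1 0.7] op 0.499
```

View pics/t20s.png

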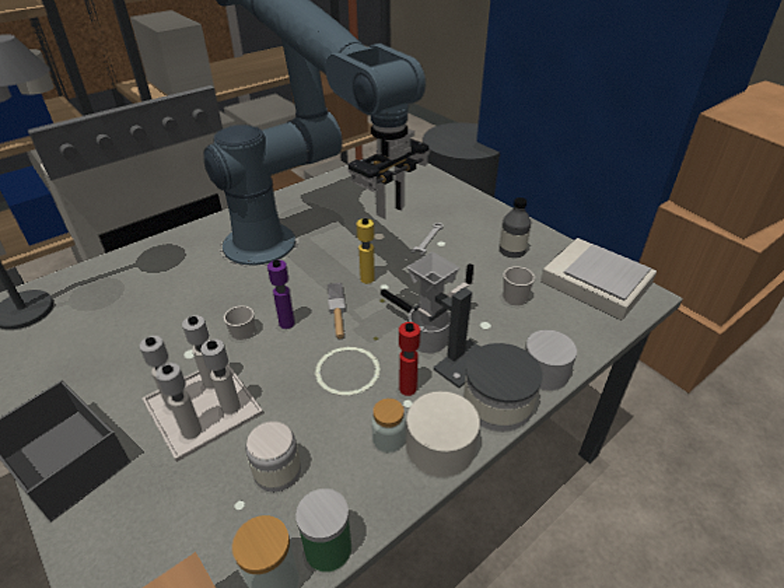

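The pan is centred under the chute, handle toward the robot (380,295). Now the gate knob at (470,280).

Request:
servo_tool([
  {"hand": 0.1, "dx": 0.06, "dy": -0.06, "dz": 0, "twist": -0.17},
  {"hand": 0.1, "dx": 0.12, "dy": -0.11, "dz": 0, "twist": -0.34},
  {"hand": 0.1, "dx": 0.18, "dy": -0.17, "dz": 0, "twist": -0.5},
  {"hand": 0.1, "dx": 0.24, "dy": -0.23, "dz": 0, "twist": -0.67},
  {"hand": 0.1, "dx": 0.276, "dy": -0.268, "dz": 0, "twist": -0.83},
])

```text
t: 41.72
ee_pos: [0.6148, 0.255, 0.2893]
ee_rot: [-2.76, -1.498, 0.005]
force: [0.8, -0.9, 0.5]
opening: 0.448
```

```bash
python3 go.py .6172 .2538 .19 94.2
```

```text
t 41.73 d [0.0009 0.0059 0.1987] twist -0.6203 curyaw 56.98 pos [0.6148 0.255  0.2893] j [0.22 0.23 1.42 0.   1.49 0.8 ] F [ 0.8 -0.9  0.5] op 0.448
```

Request:
servo_tool([
  {"hand": 0.1, "dx": 0, "dy": 0, "dz": 0, "twist": -0.17},
  {"hand": 0.1, "dx": 0, "dy": 0.002, "dz": 0, "twist": -0.34},
  {"hand": 0.1, "dx": 0, "dy": 0.002, "dz": 0.05, "twist": -0.5},
  {"hand": 0.1, "dx": 0, "dy": 0.004, "dz": 0.12, "twist": -0.62},
  {"hand": 0.1, "dx": 0, "dy": 0.004, "dz": 0.18, "twist": -0.62},
])

```text
t: 42.35
ee_pos: [0.6152, 0.2523, 0.1984]
ee_rot: [-2.144, -2.293, 0.004]
force: [-0.1, 0.2, 0.1]
opening: 0.449
```

Request:
servo_tool([
  {"hand": 0.1, "dx": 0, "dy": 0, "dz": 0, "twist": 0},
  {"hand": 0.1, "dx": 0, "dy": 0, "dz": 0, "twist": 0},
])

```text
t: 42.6
ee_pos: [0.6167, 0.2526, 0.2023]
ee_rot: [2.146, 2.294, 0.001]
force: [-0.0, -0.2, 0.2]
opening: 0.454
```

```bash
python3 - <<'E'
from h import *
from m import *
p=wrist(); save(p,'w21'); W=cloud(p); z=W[...,2]
m=np.isfinite(z)&(z>.14)&(z<.162)&(np.hypot(W[...,0]-.617,W[...,1]-.254)<.03)
print(m.sum(),W[m].mean(0)); p=cam('scene');save(p,'s21',(260,100,420,240),4)
E
python3 go.py .6172 .2538 .114 94.2; python3 pf.py .627 .118
```

```text
699 [0.61521889 0.25279769 0.15275613]
t 42.7 d [ 0.002  -0.0005  0.1789] twist -0.0066 curyaw 93.8 pos [0.6172 0.2528 0.2035] j [0.22 0.28 1.52 0.   1.34 0.15] F [0.8 0.1 1.3] op 0.448
top [0.6251 0.1186] 78 0 med|res| 0.0009
scene [0.6268 0.1178] 59 218 med|res| 0.0011
  wall only [0.6267 0.1181]
```

View pics/w21.png

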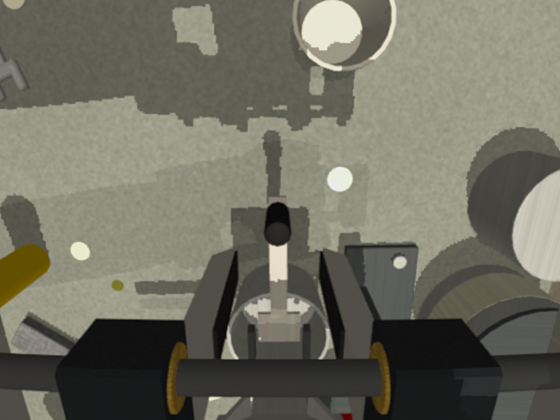

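View pics/s21.png

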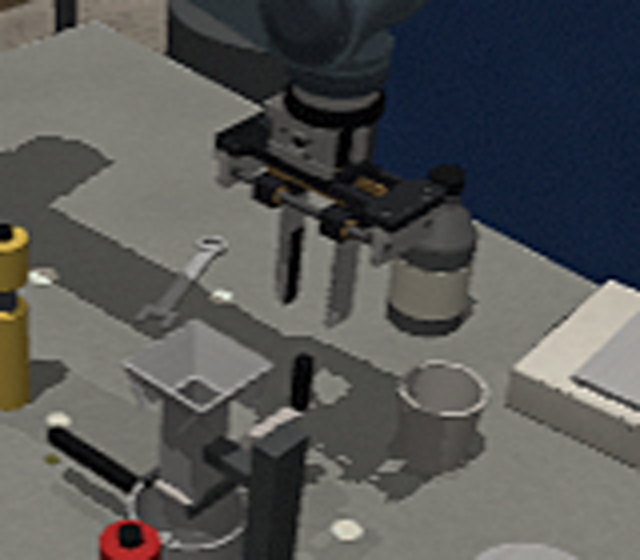

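The knob is at (277,220), centred between the fingers, and the pan is visible below the chute. I'll descend and grip.

Request:
servo_tool([
  {"hand": 0.1, "dx": 0.001, "dy": 0, "dz": 0.06, "twist": 0},
  {"hand": 0.1, "dx": 0.001, "dy": 0, "dz": 0.12, "twist": 0},
  {"hand": 0.1, "dx": 0.001, "dy": 0, "dz": 0.16, "twist": 0},
  {"hand": 0.1, "dx": 0.001, "dy": 0, "dz": 0.178, "twist": 0},
  {"hand": 0.3, "dx": 0.001, "dy": 0, "dz": 0.178, "twist": 0},
], newtons=25)

```text
t: 43.42
ee_pos: [0.6165, 0.253, 0.1127]
ee_rot: [-2.147, -2.294, 0.0]
force: [0.2, 0.6, 0.3]
opening: 0.379
```

Request:
servo_tool([
  {"hand": 0.5, "dx": 0, "dy": 0, "dz": 0, "twist": 0},
  {"hand": 0.6, "dx": 0, "dy": 0, "dz": 0, "twist": 0},
  {"hand": 0.7, "dx": 0, "dy": 0, "dz": 0, "twist": 0},
  {"hand": 1, "dx": 0, "dy": 0, "dz": 0, "twist": 0},
  {"hand": 1, "dx": 0, "dy": 0, "dz": 0, "twist": 0},
])

```text
t: 44.05
ee_pos: [0.6161, 0.2531, 0.1137]
ee_rot: [-2.146, -2.294, 0.001]
force: [-4.4, -1.0, 5.9]
opening: 0.186
```

```bash
python3 go.py .6172 .2538 .114 94.2; python3 pf.py .627 .118
```

```text
t 44.05 d [ 0.0012  0.0023 -0.0006] twist -0.0065 curyaw 93.81 pos [0.6161 0.2531 0.1137] j [0.22 0.37 1.58 0.   1.19 0.15] F [-4.4 -1.   5.9] op 0.186
top [0.6252 0.1188] 81 0 med|res| 0.0008
scene [0.6268 0.1179] 59 222 med|res| 0.0011
  wall only [0.6267 0.118 ]
```

Request:
servo_tool([
  {"hand": 1, "dx": 0.02, "dy": -0.001, "dz": 0, "twist": 0},
  {"hand": 1, "dx": 0.04, "dy": -0.001, "dz": 0, "twist": 0},
  {"hand": 1, "dx": 0.06, "dy": -0.001, "dz": 0, "twist": 0},
  {"hand": 1, "dx": 0.08, "dy": -0.001, "dz": 0, "twist": 0},
  {"hand": 1, "dx": 0.1, "dy": -0.001, "dz": 0, "twist": 0},
])

```text
t: 44.78
ee_pos: [0.6123, 0.3027, 0.1137]
ee_rot: [2.146, 2.294, -0.002]
force: [-5.4, -3.6, 7.0]
opening: 0.187
```

Request:
servo_tool([
  {"hand": 1, "dx": 0.01, "dy": 0, "dz": 0, "twist": 0},
  {"hand": 1, "dx": 0.018, "dy": 0, "dz": 0, "twist": 0},
  {"hand": 1, "dx": 0.022, "dy": 0, "dz": 0, "twist": 0},
  {"hand": 1, "dx": 0.024, "dy": 0, "dz": 0, "twist": 0},
])

```text
t: 45.28
ee_pos: [0.6115, 0.313, 0.1137]
ee_rot: [2.145, 2.293, -0.006]
force: [-6.1, -8.4, 8.3]
opening: 0.185
```

Run:
```python
from m import *
s=st(); p=cam('top'); save(p,'t22',(200,120,330,230),5)
p=cam('scene'); save(p,'s22',(260,120,420,260),4)
W=cloud(p);z=W[...,2]
m=(z>.125)&(z<.165)&(abs(W[...,0]-.61)<.04)&(abs(W[...,1]-.31)<.06)&(p['frame'].max(2)<60); print(W[m].mean(0) if m.sum() else 0)
for n in ('ball1_center',):
  for c in ('top','scene'):
    p=cam(c); print(c,[(np.round(d['position'],3).tolist(),round(d['conf'],2)) for d in r.find_in(n,p)])
```

```text
45.27 [0.6115 0.313  0.1137] [ 2.145  2.293 -0.006] F [-6.1 -8.4  8.3] op 0.185
[0.61112974 0.30811894 0.14490796]
top []
scene []
```

View pics/t22.png

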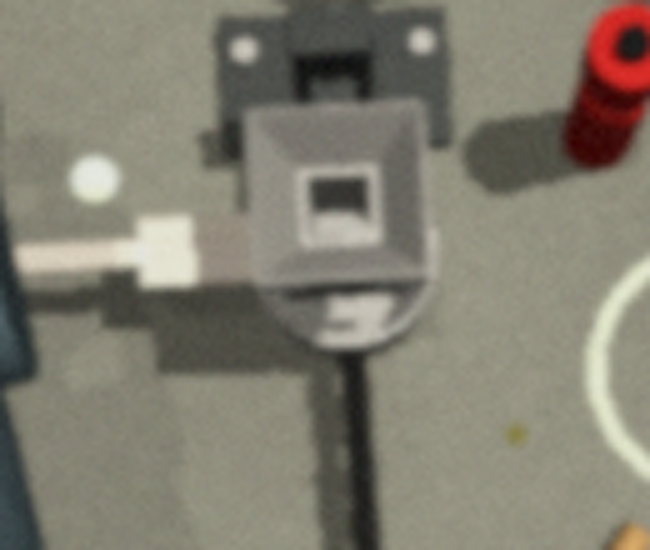

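View pics/s22.png

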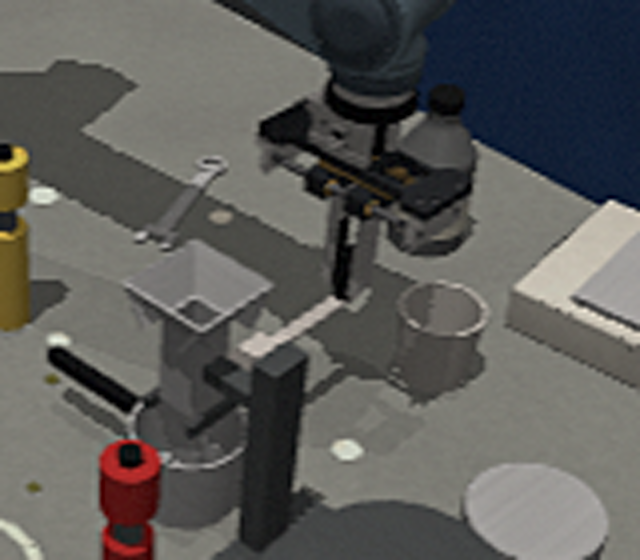

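The gate is drawn about 60 mm against its stop (8 N). The top view shows the chute empty at (340,205). Now I'll push the gate home.

Request:
servo_tool([
  {"hand": 1, "dx": -0.02, "dy": -0.001, "dz": 0, "twist": 0},
  {"hand": 1, "dx": -0.04, "dy": -0.001, "dz": 0, "twist": 0},
  {"hand": 1, "dx": -0.06, "dy": -0.001, "dz": 0, "twist": 0},
  {"hand": 1, "dx": -0.08, "dy": -0.001, "dz": 0, "twist": 0},
  {"hand": 1, "dx": -0.1, "dy": -0.001, "dz": 0, "twist": 0},
])

```text
t: 46.2
ee_pos: [0.6152, 0.265, 0.1137]
ee_rot: [2.146, 2.294, 0.003]
force: [-1.5, 1.3, 4.6]
opening: 0.192
```

Request:
servo_tool([
  {"hand": 1, "dx": -0.012, "dy": 0, "dz": 0, "twist": 0},
  {"hand": 1, "dx": -0.022, "dy": 0, "dz": 0, "twist": 0},
  {"hand": 1, "dx": -0.026, "dy": 0, "dz": 0, "twist": 0},
  {"hand": 1, "dx": -0.028, "dy": 0, "dz": 0, "twist": 0},
])

```text
t: 46.7
ee_pos: [0.6161, 0.2531, 0.1138]
ee_rot: [-2.146, -2.292, -0.008]
force: [-1.6, 10.1, 4.1]
opening: 0.192
```

```bash
python3 go.py .6161 .2531 .1137 93.8; python3 pf.py .627 .118
```

```text
t 46.7 d [0.0001 0.     0.0002] twist -0.0003 curyaw 93.78 pos [0.6161 0.2531 0.1138] j [0.22 0.37 1.58 0.   1.19 0.15] F [-1.6 10.1  4.1] op 0.192
top [0.6253 0.1186] 80 0 med|res| 0.0009
scene [0.6266 0.118 ] 61 218 med|res| 0.0011
  wall only [0.6266 0.1182]
```

Home again at the same position, with the stop giving 10 N. I'll release, rise and look into the pan.

Request:
servo_tool([
  {"hand": 0.5, "dx": 0, "dy": 0, "dz": 0, "twist": 0},
  {"hand": 0.2, "dx": 0, "dy": 0, "dz": 0, "twist": 0},
  {"hand": 0.2, "dx": 0, "dy": 0, "dz": 0, "twist": 0},
  {"hand": 0.2, "dx": 0, "dy": 0, "dz": -0.06, "twist": 0},
  {"hand": 0.2, "dx": 0, "dy": 0, "dz": -0.16, "twist": 0},
])

```text
t: 47.42
ee_pos: [0.614, 0.2501, 0.1907]
ee_rot: [-2.145, -2.291, 0.007]
force: [0.6, 0.7, 0.7]
opening: 0.403
```

Request:
servo_tool([
  {"hand": 0.2, "dx": 0, "dy": 0, "dz": -0.1, "twist": 0},
  {"hand": 0.2, "dx": 0, "dy": 0, "dz": -0.17, "twist": 0.1},
  {"hand": 0.2, "dx": -0.06, "dy": -0.06, "dz": -0.17, "twist": 0.27},
  {"hand": 0.2, "dx": -0.12, "dy": -0.12, "dz": -0.17, "twist": 0.44},
  {"hand": 0.2, "dx": -0.18, "dy": -0.18, "dz": -0.17, "twist": 0.6},
])

```text
t: 48.05
ee_pos: [0.5308, 0.154, 0.2774]
ee_rot: [2.754, 1.51, -0.0]
force: [0.8, -0.6, 0.7]
opening: 0.402
```

```bash
python3 go.py .50 .105 .29 6.8; python3 pf.py .627 .118 t24
python3 - <<'E'
from m import *
for c in('top','scene'):
  p=cam(c);W=cloud(p);z=W[...,2]
  m=(abs(W[...,0]-.617)<.05)&(abs(W[...,1]-.27)<.07)&(z>.112)&(z<.165)
  print(c,m.sum(),np.round(circ(W[m][:,:2],.009)[0][:2],4))
p=cam('scene'); save(p,'s24',(260,130,400,250),5)
E
```

```text
t 48.05 d [-0.1157  0.0008 -0.0251] twist 0.8446 curyaw 57.48 pos [0.5308 0.154  0.2774] j [ 0.08 -0.04  1.73 -0.    1.45  0.65] F [ 0.8 -0.6  0.7] op 0.402
top [0.6248 0.1187] 31 0 med|res| 0.0008
scene [0.6268 0.1178] 61 219 med|res| 0.0011
  wall only [0.6268 0.1178]m.py:4: RuntimeWarning: Mean of empty slice.
  c0=xy.mean(0)
  ret = um.true_divide(
Traceback (most recent call last):
  File "m.py", line 6, in circ
    s=least_squares(g,[*c0,rad or .03],loss='soft_l1',f_scale=.002)
ValueError: Initial guess is outside of provided bounds
```

Request:
servo_tool([
  {"hand": 0.2, "dx": -0.03, "dy": 0, "dz": -0.01, "twist": 0.17},
  {"hand": 0.2, "dx": -0.06, "dy": 0, "dz": -0.02, "twist": 0.34},
  {"hand": 0.2, "dx": -0.09, "dy": 0, "dz": -0.025, "twist": 0.51},
  {"hand": 0.2, "dx": -0.115, "dy": 0, "dz": -0.025, "twist": 0.68},
  {"hand": 0.2, "dx": -0.115, "dy": 0, "dz": -0.025, "twist": 0.845},
])

```text
t: 48.82
ee_pos: [0.5016, 0.1065, 0.2903]
ee_rot: [3.136, 0.187, 0.001]
force: [1.0, -0.2, -0.3]
opening: 0.402
```

Request:
servo_tool([
  {"hand": 0.2, "dx": 0, "dy": 0, "dz": 0, "twist": 0},
  {"hand": 0.2, "dx": 0, "dy": 0, "dz": 0, "twist": 0},
])

```text
t: 49.08
ee_pos: [0.5014, 0.1068, 0.29]
ee_rot: [-3.135, -0.2, 0.0]
force: [0.2, -0.2, -1.0]
opening: 0.402
```

```bash
python3 - <<'E'
from m import *
p=wrist(); save(p,'w25'); W=cloud(p); z=W[...,2]
m=np.isfinite(z)&(z>.055)&(z<.075)&(p['frame'].max(2)<75)&(W[...,0]<.57)&(W[...,0]>.44)&(abs(W[...,1]-.1)<.04)
P=W[m]; vx,vy,x,y=cv2.fitLine(P[:,:2].astype(np.float32),cv2.DIST_HUBER,0,.01,.01).ravel(); print('handle line',x,y,np.degrees(np.arctan2(vy,vx)),P[:,0].min(),m.sum())
for c in('top','scene'):
  p=cam(c);W=cloud(p);z=W[...,2]
  m=(abs(W[...,0]-.617)<.05)&(abs(W[...,1]-.26)<.07)&(z>.112)&(z<.165)
  print(c,m.sum(),np.round(circ(W[m][:,:2],.009)[0][:2],4))
  rr=np.hypot(W[...,0]-.5787,W[...,1]+.0917); mm=(abs(z)<.01)&(abs(rr-.068)<.02)&(p['frame'].min(2)>140); print('ring',mm.sum(),np.round(circ(W[mm][:,:2],.068)[0][:2],4))
  save(p,c[0]+'25',(250,120,390,240) ,5)
  for n in ('ball1_center',): print(c,[(np.round(d['position'],3).tolist(),round(d['conf'],2)) for d in r.find_in(n,p)])
E
python3 pf.py .627 .118;python3 go.py .5069 .1045 .15 6.5
```

```text
handle line 0.51951474 0.10537121 5.4088726 0.4648534744619596 1155
top 65 [0.616  0.2541]
ring 833 [ 0.5784 -0.0919]
top [([0.692, 0.123, 0.165], 0.37)]
scene 64 [0.6177 0.2538]
ring 329 [ 0.5786 -0.0924]
scene []
top [0.627 0.118] 0 0 med|res| nan
scene [0.6269 0.1182] 61 220 med|res| 0.001
  wall only [0.6269 0.1183]
t 49.42 d [0.0111 0.0055 0.2802] twist 0.0105 curyaw 7.13 pos [0.501  0.1066 0.2901] j [-0.01 -0.14  1.81 -0.    1.48  1.43] F [0.1 0.5 0.3] op 0.396
  return _methods._mean(a, axis=axis, dtype=dtype,
  ret = ret.dtype.type(ret / rcount)
```

View pics/s25.png

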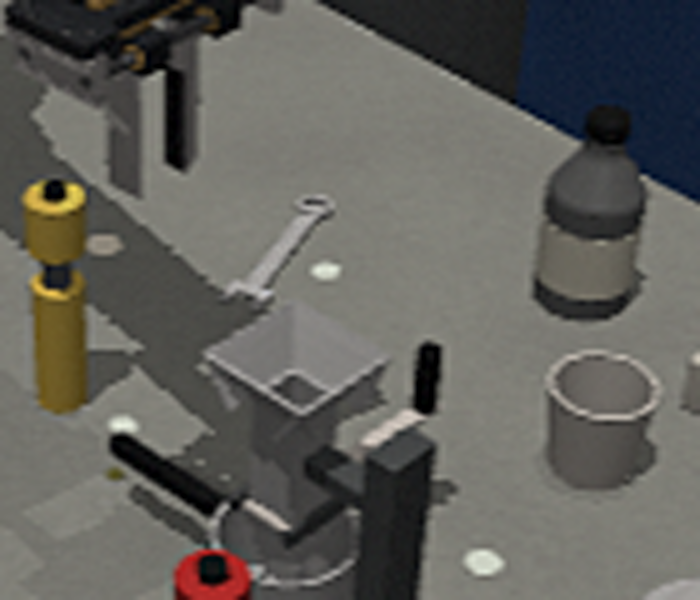

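View pics/w25.png

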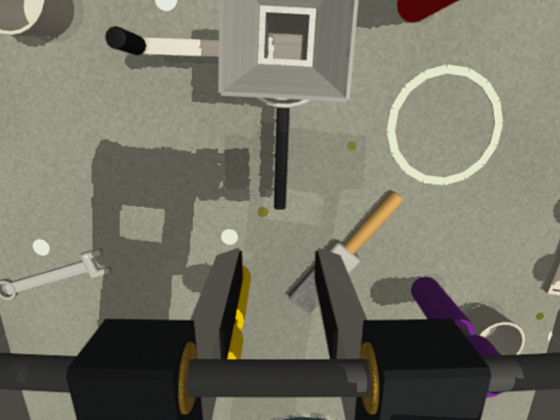

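The gate is shut with its knob back at the starting spot, no balls are on the bench, and the handle is at (282,155). I'll grip the handle again.

Request:
servo_tool([
  {"hand": 0.3, "dx": 0.011, "dy": 0.006, "dz": 0.1, "twist": 0.02},
  {"hand": 0.3, "dx": 0.011, "dy": 0.006, "dz": 0.2, "twist": 0.02},
  {"hand": 0.3, "dx": 0.011, "dy": 0.006, "dz": 0.3, "twist": 0.02},
  {"hand": 0.3, "dx": 0.011, "dy": 0.006, "dz": 0.35, "twist": 0.02},
  {"hand": 0.3, "dx": 0.011, "dy": 0.006, "dz": 0.35, "twist": 0.02},
], newtons=45)

```text
t: 50.05
ee_pos: [0.5051, 0.1042, 0.113]
ee_rot: [-3.137, -0.162, 0.008]
force: [0.2, 0.2, 0.4]
opening: 0.349
```

```bash
python3 - <<'E'
from h import *
p=wrist(); save(p,'w26')
E
python3 go.py .5069 .1043 .0415 6.0
```

```text
t 50.1 d [ 0.0007 -0.0002  0.147 ] twist -0.0015 curyaw 5.91 pos [0.5066 0.1042 0.115 ] j [-0.02  0.04  1.96 -0.    1.14  1.45] F [ 0.5 -0.3  1.1] op 0.349
```

View pics/w26.png

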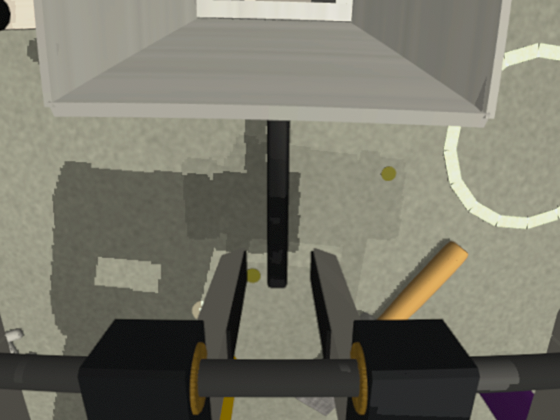

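The handle is centred (column 278) and parallel to the fingers. I'll descend and grip.

Request:
servo_tool([
  {"hand": 0.3, "dx": 0, "dy": 0, "dz": 0.06, "twist": 0},
  {"hand": 0.3, "dx": 0, "dy": 0, "dz": 0.11, "twist": 0},
  {"hand": 0.3, "dx": 0, "dy": 0, "dz": 0.142, "twist": 0},
  {"hand": 0.3, "dx": 0, "dy": 0, "dz": 0.142, "twist": 0},
  {"hand": 0.5, "dx": 0, "dy": 0, "dz": 0.142, "twist": 0},
])

```text
t: 50.72
ee_pos: [0.508, 0.1042, 0.0455]
ee_rot: [3.137, 0.162, 0.004]
force: [0.0, 0.6, -0.9]
opening: 0.285
```

Request:
servo_tool([
  {"hand": 0.6, "dx": 0, "dy": 0, "dz": 0, "twist": 0},
  {"hand": 0.7, "dx": 0, "dy": 0, "dz": 0, "twist": 0},
  {"hand": 0.8, "dx": 0, "dy": 0, "dz": -0.001, "twist": 0},
  {"hand": 1, "dx": 0, "dy": 0, "dz": -0.002, "twist": 0},
  {"hand": 1, "dx": 0, "dy": 0, "dz": -0.002, "twist": 0},
])

```text
t: 51.35
ee_pos: [0.507, 0.1041, 0.045]
ee_rot: [3.137, 0.162, 0.001]
force: [2.5, 0.5, -2.7]
opening: 0.146
```

```bash
python3 pf.py .627 .118; python3 go.py .5069 .1043 .0415 6.0; python3 path.py 0.120 .6262 .1182 6 .5785 -.0920 6 20
```

```text
top [0.6252 0.1185] 48 0 med|res| 0.0009
scene [0.6265 0.1177] 61 217 med|res| 0.001
  wall only [0.6265 0.1179]
t 51.45 d [-0.0002 -0.0003  0.0071] twist -0.0017 curyaw 5.9 pos [0.507  0.1042 0.045 ] j [-0.02  0.15  1.99  0.    1.    1.45] F [ 3.6 -0.3 -2.9] op 0.146
[{"hand": 1, "dx": -0.007, "dy": 0.02, "dz": 0, "twist": 0.0}, {"hand": 1, "dx": -0.014, "dy": 0.041, "dz": 0, "twist": 0.0}, {"hand": 1, "dx": -0.021, "dy": 0.061, "dz": 0, "twist": 0.0}, {"hand": 1, "dx": -0.028, "dy": 0.082, "dz": 0, "twist": 0.0}, {"hand": 1, "dx": -0.035, "dy": 0.102, "dz": 0, "twist": 0.0}] [0.4949 0.0531]
[{"hand": 1, "dx": -0.007, "dy": 0.02, "dz": 0, "twist": 0.0}, {"hand": 1, "dx": -0.014, "dy": 0.041, "dz": 0, "twist": 0.0}, {"hand": 1, "dx": -0.021, "dy": 0.061, "dz": 0, "twist": 0.0}, {"hand": 1, "dx": -0.028, "dy": 0.082, "dz": 0, "twist": 0.0}, {"hand": 1, "dx": -0.035, "dy": 0.102, "dz": 0, "twist": 0.0}] [0.483  0.0006]
[{"hand": 1, "dx": -0.007, "dy": 0.02, "dz": 0, "twist": 0.0}, {"hand": 1, "dx": -0.014, "dy": 0.041, "dz": 0, "twist": 0.0}, {"hand": 1, "dx": -0.021, "dy": 0.061, "dz": 0, "twist": 0.0}, {"hand": 1, "dx": -0.028, "dy": 0.082, "dz": 0, "twist": 0.0}, {"hand": 1, "dx": -0.035, "dy": 0.102, "dz": 0, "twist": 0.0}] [ 0.4711 -0.052 ]
[{"hand": 1, "dx": -0.007, "dy": 0.02, "dz": 0, "twist": 0.0}, {"hand": 1, "dx": -0.014, "dy": 0.041, "dz": 0, "twist": 0.0}, {"hand": 1, "dx": -0.021, "dy": 0.061, "dz": 0, "twist": 0.0}, {"hand": 1, "dx": -0.028, "dy": 0.082, "dz": 0, "twist": 0.0}, {"hand": 1, "dx": -0.035, "dy": 0.102, "dz": 0, "twist": 0.0}] [ 0.4592 -0.1045]
```

Request:
servo_tool([
  {"hand": 1, "dx": 0, "dy": 0, "dz": 0.001, "twist": 0},
  {"hand": 1, "dx": -0.005, "dy": 0.015, "dz": 0.001, "twist": 0},
  {"hand": 1, "dx": -0.012, "dy": 0.035, "dz": 0.001, "twist": 0},
  {"hand": 1, "dx": -0.019, "dy": 0.055, "dz": 0.001, "twist": 0},
  {"hand": 1, "dx": -0.026, "dy": 0.075, "dz": 0.001, "twist": 0},
])

```text
t: 52.08
ee_pos: [0.4975, 0.0658, 0.0449]
ee_rot: [-3.136, -0.164, 0.0]
force: [0.9, 5.6, -0.0]
opening: 0.146
```

```bash
python3 pf.py .614 .084 t27; st=1; python3 go.py .5069 .1043 .0415 6.0
```

```text
top [0.6142 0.0841] 78 0 med|res| 0.0011
scene [0.6166 0.0804] 60 156 med|res| 0.0009
  wall only [0.6162 0.0808]
t 52.17 d [ 0.0273 -0.076   0.0067] twist -0.0019 curyaw 5.88 pos [0.4972 0.0651 0.0449] j [-0.1   0.12  2.03  0.    1.    1.37] F [-0.6  1.6  3.4] op 0.142
```

View pics/t27s.png

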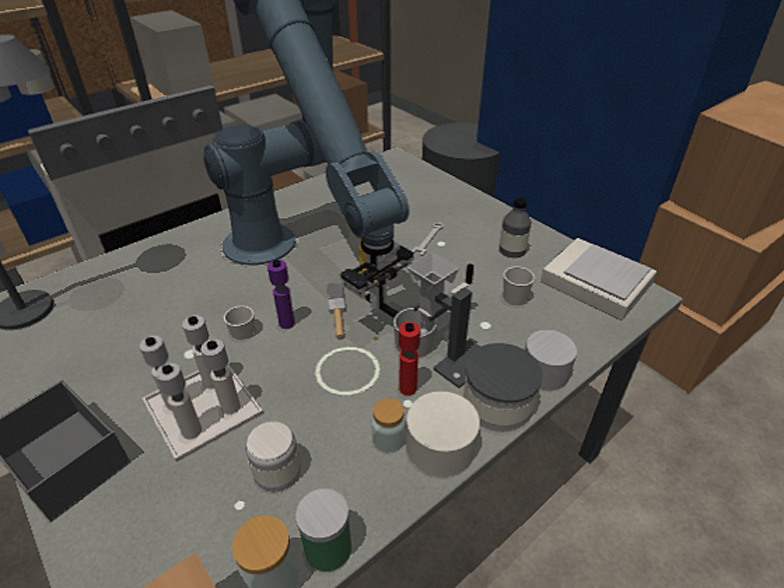

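The pan follows and stays flat. I'll carry on sliding it.

Request:
servo_tool([
  {"hand": 1, "dx": -0.007, "dy": 0.02, "dz": 0, "twist": 0},
  {"hand": 1, "dx": -0.014, "dy": 0.041, "dz": 0, "twist": 0},
  {"hand": 1, "dx": -0.021, "dy": 0.061, "dz": 0, "twist": 0},
  {"hand": 1, "dx": -0.028, "dy": 0.082, "dz": 0, "twist": 0},
  {"hand": 1, "dx": -0.035, "dy": 0.102, "dz": 0, "twist": 0},
])

```text
t: 52.8
ee_pos: [0.4855, 0.0134, 0.0448]
ee_rot: [-3.136, -0.163, -0.0]
force: [1.8, 5.1, 1.0]
opening: 0.148
```

Request:
servo_tool([
  {"hand": 1, "dx": -0.007, "dy": 0.02, "dz": 0, "twist": 0},
  {"hand": 1, "dx": -0.014, "dy": 0.041, "dz": 0, "twist": 0},
  {"hand": 1, "dx": -0.021, "dy": 0.061, "dz": 0, "twist": 0},
  {"hand": 1, "dx": -0.028, "dy": 0.082, "dz": 0, "twist": 0},
  {"hand": 1, "dx": -0.035, "dy": 0.102, "dz": 0, "twist": 0},
])

```text
t: 53.42
ee_pos: [0.4732, -0.039, 0.0447]
ee_rot: [-3.136, -0.163, 0.0]
force: [1.3, 5.4, 2.0]
opening: 0.143
```

```bash
python3 pf.py .591 -.022 t28; python3 go.py .4592 -.1045 .045 6.0
```

```text
top [ 0.5901 -0.0207] 152 0 med|res| 0.0011
scene [ 0.5923 -0.0242] 124 310 med|res| 0.0009
  wall only [ 0.592 -0.024]
t 53.52 d [-0.0409  0.1261 -0.0004] twist -0.0021 curyaw 5.87 pos [ 0.4731 -0.0397  0.0448] j [-0.32  0.05  2.1   0.    0.99  1.14] F [0.5 2.8 3.1] op 0.14
```

View pics/t28s.png

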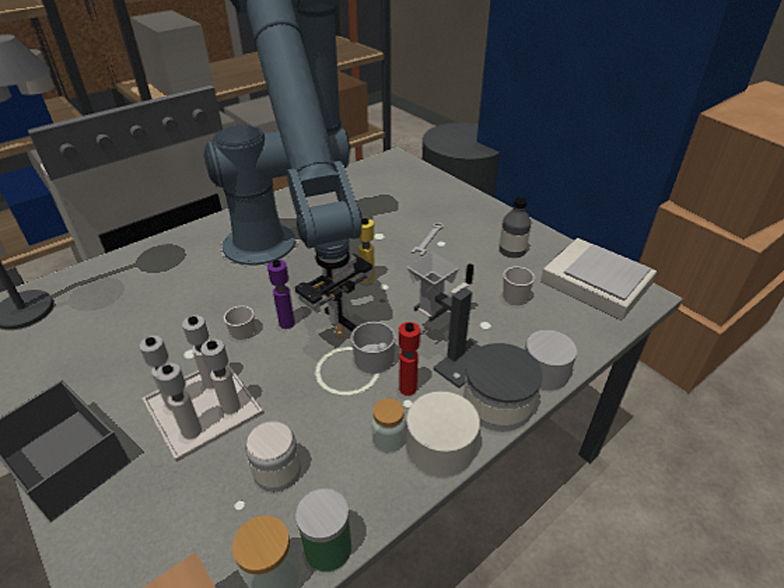

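Request:
servo_tool([
  {"hand": 1, "dx": -0.006, "dy": 0.02, "dz": 0, "twist": 0},
  {"hand": 1, "dx": -0.012, "dy": 0.04, "dz": 0, "twist": 0},
  {"hand": 1, "dx": -0.018, "dy": 0.06, "dz": 0, "twist": 0},
  {"hand": 1, "dx": -0.024, "dy": 0.08, "dz": 0, "twist": 0},
  {"hand": 1, "dx": -0.03, "dy": 0.1, "dz": 0, "twist": 0},
])

```text
t: 54.15
ee_pos: [0.4635, -0.0899, 0.0446]
ee_rot: [-3.136, -0.163, 0.001]
force: [1.2, 6.7, 2.9]
opening: 0.148
```

Request:
servo_tool([
  {"hand": 1, "dx": -0.004, "dy": 0.015, "dz": 0, "twist": 0},
  {"hand": 1, "dx": -0.007, "dy": 0.027, "dz": 0, "twist": 0},
  {"hand": 1, "dx": -0.009, "dy": 0.035, "dz": 0, "twist": 0},
  {"hand": 1, "dx": -0.009, "dy": 0.036, "dz": 0, "twist": 0},
])

```text
t: 54.65
ee_pos: [0.4607, -0.1082, 0.0446]
ee_rot: [-3.135, -0.162, 0.002]
force: [0.1, 6.9, 3.1]
opening: 0.149
```

```bash
python3 pf.py .579 -.091 t29; python3 go.py .4592 -.1045 .045 6.0
```

```text
top [ 0.5773 -0.0898] 155 0 med|res| 0.0011
scene [ 0.5796 -0.0911] 143 321 med|res| 0.0009
  wall only [ 0.5792 -0.091 ]
t 54.75 d [-0.0022 -0.0074 -0.0008] twist -0.001 curyaw 5.94 pos [ 0.4607 -0.1081  0.0446] j [-0.47  0.05  2.1   0.    0.99  0.99] F [0.9 5.7 3.1] op 0.145
```

View pics/t29t.png

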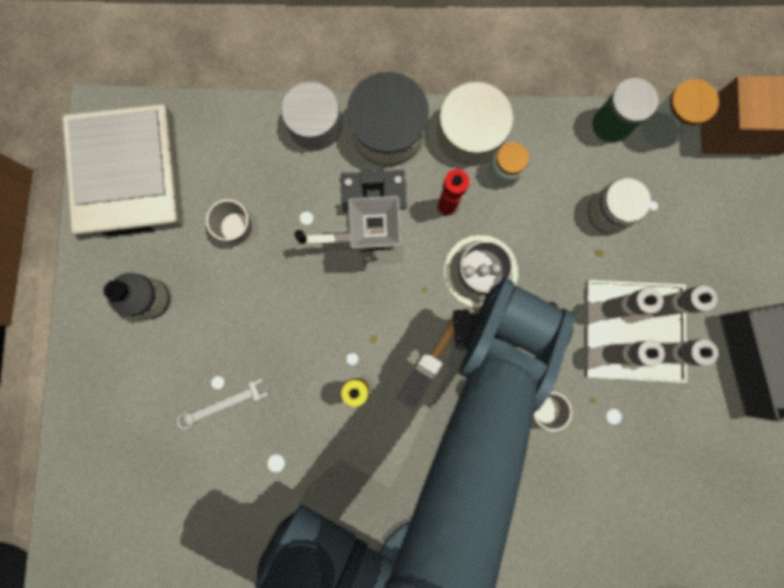

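Pan (0.5783,-0.0904) against ring (0.5785,-0.0921). One 2 mm nudge, then release.

Request:
servo_tool([
  {"hand": 1, "dx": 0, "dy": 0.002, "dz": 0, "twist": 0},
  {"hand": 1, "dx": 0, "dy": 0.004, "dz": 0, "twist": 0},
  {"hand": 1, "dx": 0, "dy": 0.004, "dz": 0, "twist": 0},
])

```text
t: 55.12
ee_pos: [0.4605, -0.1096, 0.0444]
ee_rot: [-3.134, -0.163, 0.003]
force: [-0.8, 7.2, 4.4]
opening: 0.143
```

Request:
servo_tool([
  {"hand": 0.65, "dx": 0, "dy": 0, "dz": -0.001, "twist": 0},
  {"hand": 0.5, "dx": 0, "dy": 0, "dz": -0.001, "twist": 0},
  {"hand": 0.3, "dx": 0, "dy": 0, "dz": -0.001, "twist": 0},
  {"hand": 0.3, "dx": 0, "dy": 0, "dz": -0.06, "twist": 0},
  {"hand": 0.3, "dx": 0, "dy": 0, "dz": -0.16, "twist": 0},
])

```text
t: 55.75
ee_pos: [0.4596, -0.1107, 0.1238]
ee_rot: [-3.135, -0.161, 0.007]
force: [1.9, -0.7, -0.2]
opening: 0.349
```

Request:
servo_tool([
  {"hand": 0.3, "dx": 0, "dy": 0, "dz": -0.1, "twist": 0},
  {"hand": 0.3, "dx": 0, "dy": 0, "dz": -0.2, "twist": 0},
  {"hand": 0.3, "dx": 0, "dy": 0, "dz": -0.32, "twist": 0},
  {"hand": 0.3, "dx": 0, "dy": -0.1, "dz": -0.36, "twist": 0},
  {"hand": 0.3, "dx": 0, "dy": -0.2, "dz": -0.36, "twist": 0},
])

```text
t: 56.38
ee_pos: [0.4518, -0.0114, 0.3073]
ee_rot: [3.136, 0.158, 0.008]
force: [-0.2, 0.6, -0.9]
opening: 0.351
```

```bash
python3 pf.py .579 -.091 t30; python3 bt.py s30
python3 - <<'E'
from m import *
p=wrist(); save(p,'w30')
for c in('top','scene'):
  p=cam(c);W=cloud(p);z=W[...,2]
  save(p,c[0]+'31',(290,150,400,240) if c=='top' else (200,210,310,300),6)
  m=(abs(W[...,0]-.617)<.05)&(abs(W[...,1]-.26)<.07)&(z>.112)&(z<.165); print('knob',np.round(circ(W[m][:,:2],.009)[0][:2],4))
  rr=np.hypot(W[...,0]-.5785,W[...,1]+.092); mm=(abs(z)<.01)&(abs(rr-.068)<.015)&(p['frame'].min(2)>140); print('ring',mm.sum(),np.round(circ(W[mm][:,:2],.068)[0][:2],4))
  print(c,[(np.round(d['position'],3).tolist(),round(d['conf'],2)) for d in r.find_in('ball1_center',p)])
  for n in 'jar tin cup beaker brush spanner thinner'.split(): print(n,[(np.round(d['position'],3).tolist(),round(d['conf'],2)) for d in r.find_in(n,p)][:1])
E
```

```text
top [ 0.5768 -0.0892] 107 0 med|res| 0.001
scene [ 0.5794 -0.0911] 135 321 med|res| 0.001
  wall only [ 0.5793 -0.091 ]
125 [ 0.3572 -0.1179] 0.0015 body [ 0.3568 -0.1172]
155 [ 0.4195 -0.3475] 0.0014 body [ 0.4198 -0.3475]
148 [ 0.7108 -0.0214] 0.0016 body [ 0.7111 -0.0215]
164 [ 0.4226 -0.4361] 0.0013 body [ 0.4254 -0.434 ]
161 [ 0.5081 -0.3482] 0.0012 body [ 0.5085 -0.3484]
172 [ 0.5131 -0.439 ] 0.0012 body [ 0.5123 -0.4386]
56.52 [ 0.4508 -0.0105  0.3049] [3.136e+00 1.660e-01 1.000e-03] F [ 1.1 -0.7 -0.1] op 0.35
knob [0.616  0.2541]
ring 345 [ 0.5809 -0.0929]
top [([0.585, -0.094, 0.031], 0.47), ([0.462, -0.379, 0.005], 0.22)]
jar [([0.772, -0.135, 0.094], 0.57)]
tin [([0.694, -0.336, 0.107], 0.8)]
cup [([0.309, -0.228, 0.022], 0.67)]
beaker [([0.665, 0.406, 0.039], 0.92)]
brush []
spanner [([0.314, 0.409, 0.002], 0.79)]
thinner [([0.615, 0.208, 0.107], 0.69)]
knob [0.6183 0.2534]
ring 240 [ 0.5788 -0.0921]
scene [([0.501, -0.397, 0.008], 0.29)]
jar [([0.802, -0.148, 0.075], 0.98)]
tin [([0.727, -0.363, 0.095], 0.88)]
cup [([0.312, -0.22, 0.033], 0.67)]
beaker [([0.658, 0.388, 0.05], 0.58)]
brush [([0.39, 0.012, 0.014], 0.72)]
spanner [([0.621, 0.246, 0.106], 0.74)]
thinner [([0.61, -0.116, -0.001], 0.7)]
```

View pics/t31.png

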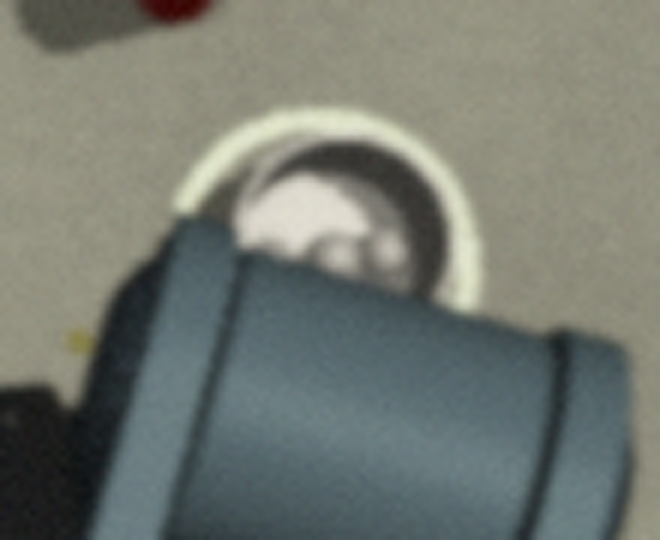

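View pics/t30t.png

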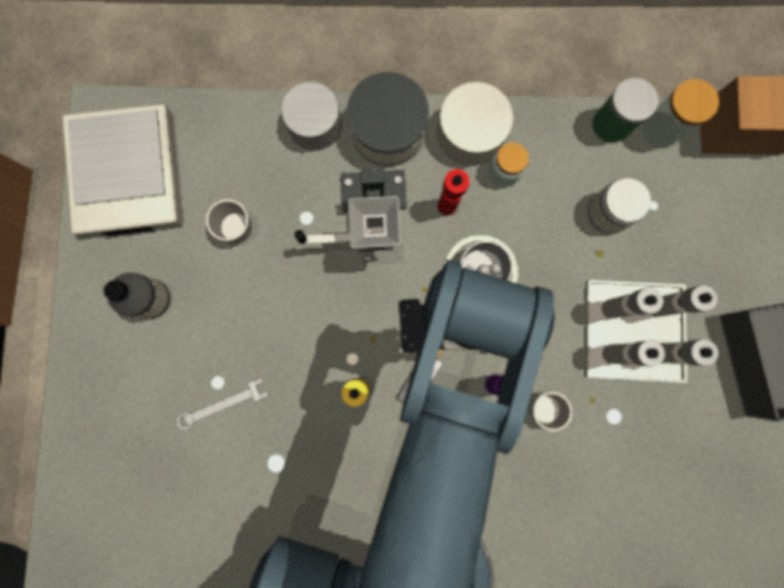

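View pics/t30s.png

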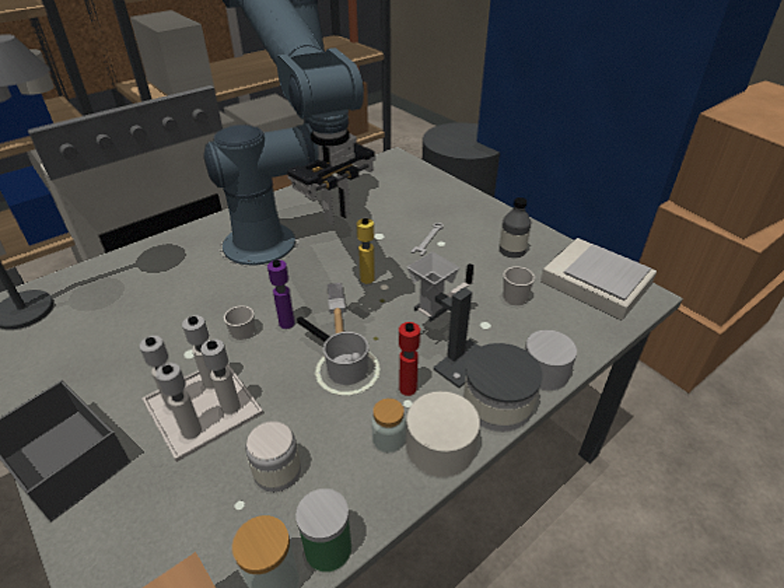

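Sliding the arm aside for a full last check.

Request:
servo_tool([
  {"hand": 0.3, "dx": 0, "dy": -0.1, "dz": -0.02, "twist": 0},
  {"hand": 0.3, "dx": 0, "dy": -0.2, "dz": -0.02, "twist": 0},
  {"hand": 0.3, "dx": 0, "dy": -0.3, "dz": -0.02, "twist": 0},
  {"hand": 0.3, "dx": 0, "dy": -0.4, "dz": -0.02, "twist": 0},
  {"hand": 0.3, "dx": 0, "dy": -0.5, "dz": -0.02, "twist": 0},
])

```text
t: 58.1
ee_pos: [0.4249, 0.2387, 0.3148]
ee_rot: [-3.137, -0.162, -0.001]
force: [0.0, 0.1, -0.5]
opening: 0.349
```

```bash
python3 pf.py .579 -.091 t32
python3 - <<'E'
from m import *
p=cam('top');W=cloud(p);z=W[...,2];save(p,'t33',(290,150,400,240),6)
rr=np.hypot(W[...,0]-.5785,W[...,1]+.092); mm=(abs(z)<.01)&(abs(rr-.068)<.015)&(p['frame'].min(2)>140); print('ring',mm.sum(),np.round(circ(W[mm][:,:2],.068)[0][:2],4))
print('brush',[(np.round(d['position'],3).tolist(),round(d['conf'],2)) for d in r.find_in('brush',p)][:1])
E
```

```text
top [ 0.5775 -0.0895] 183 0 med|res| 0.0011
scene [ 0.5795 -0.0909] 131 328 med|res| 0.001
  wall only [ 0.5792 -0.0907]
ring 598 [ 0.5791 -0.0914]
brush [([0.381, 0.018, 0.016], 0.64)]
```

View pics/t33.png

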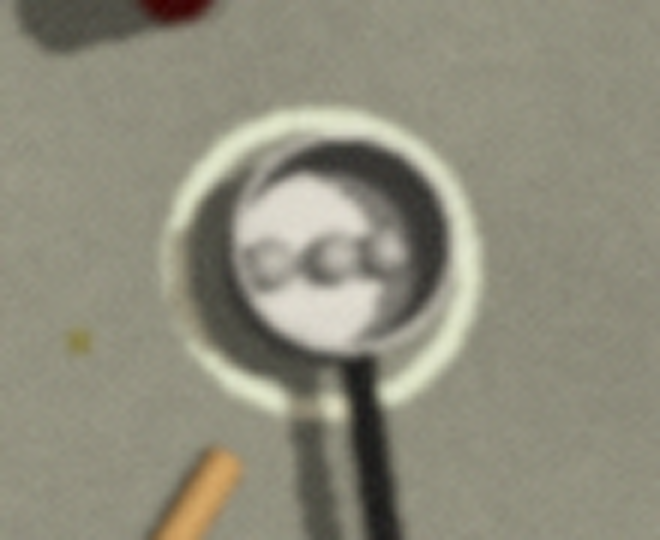

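The pan stands inside the ring with all three balls in it at (268,262), (335,260) and (382,258). The off-centre look is parallax of the rim; the 3D fits agree within about 2 mm. I'll hand it in.

Run:
```python
from h import *
print(r.finish_job()); st()
```

```text
the job is handed in; nothing more can be done
None
the job is handed in; nothing more can be done
```

The bench is ready and the job is handed in, at about 58 s of the 210 s allowed.

I stood all four white bottles upright on the drip tray first, then slid the pan under the chute. Just after I let go, the pan was knocked about 5 cm aside, so I gripped it again and re-centred it to within about 2 mm of the chute. I drew the gate about 60 mm to its stop, where the force rose to 8 N. I then pushed it home to the same spot, with 10 N on the stop, and slid the pan to the ring.

Last checks:
- **Pan:** its centre is at about (0.5785, -0.090) and the ring's at about (0.579, -0.092), so it is within about 2 mm. The two cameras differ by 2 mm on the pan.
- **Balls and gate:** all three balls are visible in the pan. The knob is back at its starting position.
- **Bottles:** all four are upright on the tray.
- **Other things:** the jar, tin, cup, beaker, brush and coloured bottles measured as they did at the start. In the final pass the network mislabelled the thinner in both pictures and the spanner in the scene one. The thinner therefore has only the pictures to go by, where it looked unmoved; the spanner's top-camera reading matched the start.
- **Pressing on the handle:** when I gripped the pan's handle, the wrist briefly read about 6 N downward or 3 N upward, which I eased off. No tipping or lifting showed in the measurements.

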